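Set the jaw gaps of the sample presses with a feeler blade

ROBOT

A 6-joint arm with a two-finger parallel gripper is mounted at the origin on a cart in front of the work surface, level with it; the furniture and walls round the work are solid. World frame = base frame: x ahead of the robot, y to its left, z up, the work surface at z = 0. Lengths are in mm, angles in degrees, forces in N, time in s.
With the tool pointing down it reaches from about 300 to 850 mm from the base axis. Payload 4.2 kg.
Tool frame: the origin (TCP) lies on the centre line of the jaws, within the pads' length; the fingertips stand 8 mm ahead of it and the grasp point (between the pads) lies 11 mm behind it; z points along the fingers, y is the line along which they close (so a half turn about z gives the same grasp; the last joint's range is limited). The gripper opens to 91 mm and grips with 3 to 60 N. Pads are 32 mm wide; open, the fingers measure 118 mm over their backs; the gripper's body (76 mm by 178 mm) begins 60 mm behind the grasp point.
Start: joints at [69.328, 18.312, 89.639, -0, 72.044, -1.146], TCP at [192.191, 541.945, 221.976] pointing down, gripper open.
Joint ranges: [-177.97, 177.97], [-48.28, 115.42], [12.27, 149.76], [-77.06, 257.06], [2.81, 150.46], [-146.56, 146.56]. Speed limits (degrees/s): [147.25, 147.25, 180, 180, 180, 180].

INTERFACE

Orientations are given as [roll, pitch, yaw] about the fixed x, y, z axes, in that order (R = Rz(yaw) Ry(pitch) Rx(roll)).
In Python, from workcell import telemetry, eyes, ticket gives the robot as it stands. The module is installed in compiled form; this text tells all that it offers.
- The arm moves only by the shell command python3 -m crank 'ROWS' [OPENING] [FORCE]. ROWS is JSON, a list of rows, each an object of numbers: "dx", "dy", "dz": the shift along the world's x, y, z normalised to -1 to 1, where 1 is 80 cm; "yaw": the turn about the world's z normalised to -1 to 1, where 1 is 5 degrees. A call has 1 to 10 rows; each row shifts and turns the commanded pose from where the row before left it; what a row does not reach is not made up. A row lasts 1/8 s, in which the tool goes at most 62.5 mm and 10.7 degrees, less where a joint would pass 70% of its speed; a pose out of reach is approached as far as the arm can. A call with a number of a shift or a turn outside -1 to 1 is refused whole. A call with a gripper value outside its range is refused whole. OPENING is the opening, from 0 (shut) to 1 (fully open), set as the call begins (- or left out, the last holds). The fingers move at their own pace and stop on an object; FORCE is the grip in N (left out, the last holds). Time passes only in rows, so rows that do not move let the fingers close. It gives the time, the measured TCP pose, the force, the opening and the grip force at its end, in the units of the state.
- telemetry.state(): the state, without advancing time (a new reading comes with each control period).
- eyes.grab_frame(name): name is "scene" or "top" or "wrist"; returns the picture (420x560x3 uint8, red, green, blue); there is no depth.
- eyes.calibration(name): a dict with "camera_matrix" (3x3 intrinsics, pixels), "world_from_camera" (4x4, takes a point from camera to world coordinates). Camera axes: x right, y down, z forward; pixel columns grow to the right and rows downward; lengths in mm; the calibration is good to about 2 mm. The wrist camera is an equidistant fisheye: a pixel r from the principal point sees the ray r / f radians off the axis. A picture is of the moment at which its call begins: read the wrist's pose just before it. calibration takes no time and is no camera call; for the wrist camera it gives the pose at the moment of the call.
- ticket.job_done(): hands the job in; it is judged then, once.
The state is a dict: "time_s": time; "qpos": joint angles; "qvel": joint speeds; "effort": joint torques, N m; "ee_pos": TCP position; "ee_rot": TCP orientation; "force": force on the tool from outside, world axes, zero at the start; "torque": the same for the moment, N m; "gripper_width": finger opening in mm; "gripper_force": force on a finger pad.
Only numpy, scipy, OpenCV 4.12 (cv2) and the standard library are available. Lean on these libraries where they do the work, as an engineer would, in place of code of your own. Each camera call takes 0.05 s, during which the arm holds its last target. There are 200 camera calls.

TASK

Set the jaw gap of every small press on the bench with the feeler gauge, one after the other in the order red, yellow, blue (leaving out any that is not there): slide the feeler's blade in under the jaw from the front, tighten the press's wing nut by hand until the spring-backed jaw bears lightly on the blade, then draw the blade straight out and feel that it drags but still slides, leaving the nut at that setting. When all are set, lay the feeler back flat in its grey tray, nose the same way as before, and do not disturb the other things on the bench.

Things in the scene. Friction and masses are not known exactly. Their poses are not given: they have to be found in the camera images.
- feeler_grip (a point): Feeler gauge, one rigid piece 170 mm long, 120 g: orange handle 85x20x32 mm (long, wide, high) and a flat steel blade out of its front, 85 long, 24 wide, 6 mm thick, rounded nose. Point: handle centre, 16 mm above its underside; +x to the nose, +z up. Blade underside is 15 mm above the handle's: with the handle standing on the worktop it lies level with a press's anvil. It stands by itself.
- feeler_tip (a point): Nose of the feeler blade, mid-width, mid-thickness; 127.5 mm ahead of the handle centre along +x and 2 mm higher (18 mm above the handle's underside).
- tray: Shallow grey plastic tray, fixed, 200 (x) x 90 (y) mm outside, origin under its centre; floor top 4 mm up, rim 12 mm up and 4 mm thick. The feeler lies in it at the start, along tray x, nose to +x.
- timer: Small white lab timer, 66x58x20 mm, bystander.
- marker_red: Red marker pen lying down, 136 mm long, bystander (origin at its underside).
- tape_roll: Roll of tape, 68 mm across, 18 mm high, bystander.
- press_red: Small heavy (3 kg, free-standing) grey C-frame press with red nut and front strip; may be absent. Origin: on the worktop below nut and jaw. Open front faces its -x; blade goes in along +x. mm: base x -30..40, y -32..32; anvil 15 high, x -29..21, y -20..20; back column from x 26; top arm x -20..40, y -25..25, 56 to 66 up; jaw over the anvil x -16..16, y -18..18, plus sloped lead-in lip to x -24.
- jaw_red: The red press's aluminium jaw; origin at the centre of its underside, so its height less 15 mm is the gap. Spring-backed: once it touches the blade it presses with about 3.5 N, and yields up to 3.5 mm, 1.5 N more per mm.
- nut_red (a joint): Captive wing nut on top of the red press, vertical axis; rad, 0 to 4.7, grows clockwise seen from above (tightening); stays where left, friction 0.06 N m, keeps its height. Lowers the jaw 2 mm per rad: free gap = 12 mm - 2 mm x value. The 6 mm blade is first touched at about 3.0; right drag between 3.05 and 4.25 (some 3 to 9 N to draw the blade).
- wing_red (a point): Centre of the red nut's wing bar, on the nut axis, 88 mm above the worktop. Wing bar 44x12x28 mm, 44 along this point's x; it spans 74 to 102 mm above the worktop.
- press_yellow: Small heavy (3 kg, free-standing) grey C-frame press with yellow nut and front strip; may be absent. Origin: on the worktop below nut and jaw. Open front faces its -x; blade goes in along +x. mm: base x -30..40, y -32..32; anvil 15 high, x -29..21, y -20..20; back column from x 26; top arm x -20..40, y -25..25, 56 to 66 up; jaw over the anvil x -16..16, y -18..18, plus sloped lead-in lip to x -24.
- jaw_yellow: The yellow press's aluminium jaw; origin at the centre of its underside, so its height less 15 mm is the gap. Spring-backed: once it touches the blade it presses with about 3.5 N, and yields up to 3.5 mm, 1.5 N more per mm.
- nut_yellow (a joint): Captive wing nut on top of the yellow press, vertical axis; rad, 0 to 4.7, grows clockwise seen from above (tightening); stays where left, friction 0.06 N m, keeps its height. Lowers the jaw 2 mm per rad: free gap = 12 mm - 2 mm x value. The 6 mm blade is first touched at about 3.0; right drag between 3.05 and 4.25 (some 3 to 9 N to draw the blade).
- wing_yellow (a point): Centre of the yellow nut's wing bar, on the nut axis, 88 mm above the worktop. Wing bar 44x12x28 mm, 44 along this point's x; it spans 74 to 102 mm above the worktop.
- press_blue: Small heavy (3 kg, free-standing) grey C-frame press with blue nut and front strip; may be absent. Origin: on the worktop below nut and jaw. Open front faces its -x; blade goes in along +x. mm: base x -30..40, y -32..32; anvil 15 high, x -29..21, y -20..20; back column from x 26; top arm x -20..40, y -25..25, 56 to 66 up; jaw over the anvil x -16..16, y -18..18, plus sloped lead-in lip to x -24.
- jaw_blue: The blue press's aluminium jaw; origin at the centre of its underside, so its height less 15 mm is the gap. Spring-backed: once it touches the blade it presses with about 3.5 N, and yields up to 3.5 mm, 1.5 N more per mm.
- nut_blue (a joint): Captive wing nut on top of the blue press, vertical axis; rad, 0 to 4.7, grows clockwise seen from above (tightening); stays where left, friction 0.06 N m, keeps its height. Lowers the jaw 2 mm per rad: free gap = 12 mm - 2 mm x value. The 6 mm blade is first touched at about 3.0; right drag between 3.05 and 4.25 (some 3 to 9 N to draw the blade).
- wing_blue (a point): Centre of the blue nut's wing bar, on the nut axis, 88 mm above the worktop. Wing bar 44x12x28 mm, 44 along this point's x; it spans 74 to 102 mm above the worktop.
Mind the look-alikes: they are no part of the job. What is shaped like the press_red but purple is not meant.

How it is judged:
By the outcome, as a careful person would: the job done as asked, in the order asked, and still so for the second after the job is handed in, with the robot touching nothing.
Of press_red, press_yellow, press_blue only 2 to 3 are there at a start; the rules pass over those that are not, and their reading is None.
At some moment in a run one of feeler may be knocked a few centimetres aside while the robot is not near it.
Once in a run the grip may slacken for a moment while it holds something.
It also fails if it takes over 210 s, if anything falls off the work surface, if the arm or the gripper's body presses on something with over 40 N, if the wrist force passes 120 N, or if a joint passes its speed limit or range.

## Working session

There is one attempt and no reset: what is moved stays moved. The work goes in short steps, Python scripts to look and compute and a shell command to move; the robot and the scene stay as the last step left them, time stands still between calls to the robot, and variables do not carry over. Pictures are saved under pics/ and viewed, at most 14 in all, crops included, and the job is handed in when it is done.

```bash
mkdir -p pics; cat > h.py <<'E'
import numpy as np,cv2
from workcell import telemetry,eyes,ticket
def grab(n,f,crop=None,s=1):
    im=eyes.grab_frame(n)[:,:,::-1]
    if crop: x0,y0,x1,y1=crop; im=im[y0:y1,x0:x1]
    if s!=1: im=cv2.resize(im,None,fx=s,fy=s,interpolation=cv2.INTER_CUBIC)
    cv2.imwrite('pics/'+f,im)
def ray(n,u,v,c=None):
    c=c or eyes.calibration(n);K=np.array(c["camera_matrix"]);T=np.array(c["world_from_camera"])
    x=(u-K[0,2])/K[0,0];y=(v-K[1,2])/K[1,1]
    if n=="wrist":
        r=np.hypot(x,y);d=np.array([np.sin(r)*x/r,np.sin(r)*y/r,np.cos(r)]) if r>0 else np.array([0,0,1.])
    else: d=np.array([x,y,1])
    return T[:3,3],T[:3,:3]@d
def at(n,u,v,z,c=None):
    o,d=ray(n,u,v,c);return (o+d*(z-o[2])/d[2]).round(1)
def pix(n,p,c=None):
    c=c or eyes.calibration(n);K=np.array(c["camera_matrix"]);T=np.array(c["world_from_camera"])
    q=T[:3,:3].T@(np.array(p,float)-T[:3,3])
    if n=="wrist":
        r=np.hypot(q[0],q[1]);t=np.arctan2(r,q[2]);q=np.array([q[0]/r*t,q[1]/r*t,1])
    else:q=q/q[2]
    return np.array([K[0,0]*q[0]+K[0,2],K[1,1]*q[1]+K[1,2]]).round(1)
E
python3 - <<'E'
from h import *
grab("top","top0.png",s=1.42);grab("scene","scene0.png",s=1.42)
for n in("top","scene","wrist"):
    c=eyes.calibration(n);print(n,np.array(c["camera_matrix"]).round(1).tolist(),np.array(c["world_from_camera"]).round(3).tolist())
print(telemetry.state())
E
```

```text
top [[411.3, 0.0, 285.4], [0.0, 411.3, 211.5], [0.0, 0.0, 1.0]] [[-0.019, -0.982, 0.189, 416.078], [-1.0, 0.023, 0.021, 257.698], [-0.025, -0.189, -0.982, 989.966], [0.0, 0.0, 0.0, 1.0]]
scene [[460.8, 0.0, 275.6], [0.0, 460.8, 216.4], [0.0, 0.0, 1.0]] [[0.917, -0.244, 0.316, 162.993], [-0.399, -0.566, 0.722, -654.325], [0.003, -0.788, -0.616, 888.191], [0.0, 0.0, 0.0, 1.0]]
wrist [[325.2, 0.0, 272.0], [0.0, 325.2, 211.0], [0.0, 0.0, 1.0]] [[0.334, 0.904, 0.267, 116.898], [0.942, -0.32, -0.097, 569.045], [-0.002, 0.284, -0.959, 383.443], [0.0, 0.0, 0.0, 1.0]]
{'time_s': 0.1, 'qpos': array([ 6.93259559e+01,  1.83480980e+01,  8.96981062e+01, -1.34176586e-03,
        7.20440933e+01, -1.14493297e+00]), 'qvel': array([-0.02816903, -0.0326875 , -0.09506172, -0.12280753, -0.08212534,
       -0.04621487]), 'effort': array([ 3.58045627e-04, -4.13334632e+01, -2.32510900e+01,  7.27578322e-02,
        4.22143936e-02, -5.31575756e-05]), 'ee_pos': array([192.05964061, 541.52080464, 221.21201757]), 'ee_rot': array([-1.79909695e+02, -5.28776145e-04,  1.60471303e+02]), 'force': array([-0.34228271, -0.39640062, -0.01857829]), 'torque': array([ 0.01320078, -0.00775414,  0.01284744]), 'gripper_force': 0.0, 'gripper_width': 90.97885870240655}
```

View pics/top0.png

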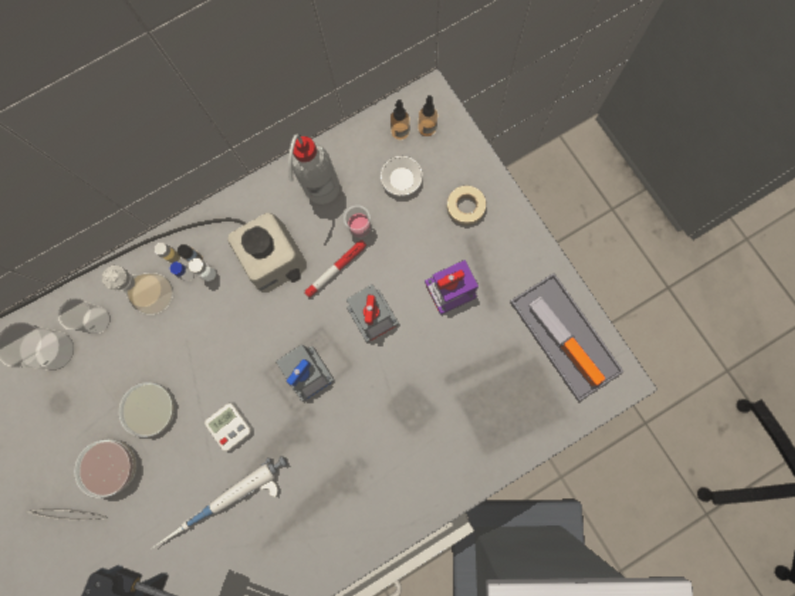

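View pics/scene0.png

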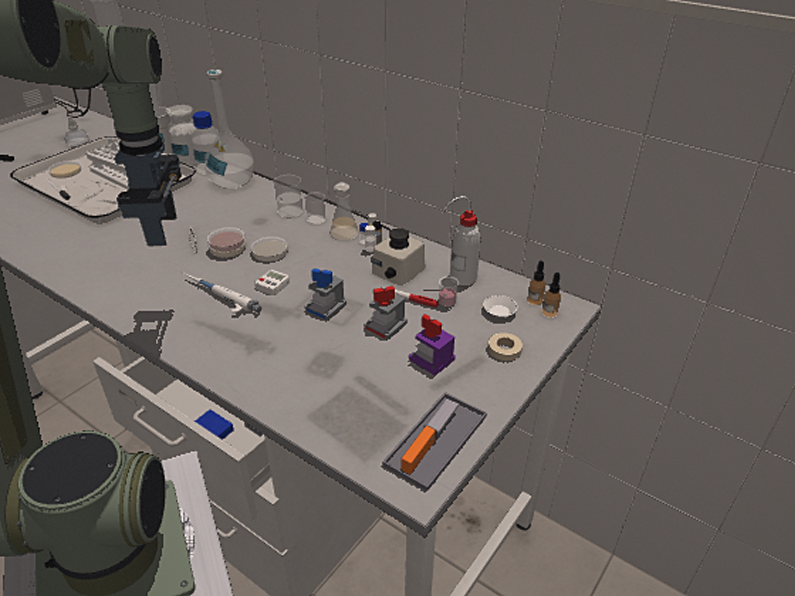

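Candidates (top.png, x1.42): red press (370,312), blue press (300,370), the purple look-alike with a red nut at (452,285) (not meant), no yellow. The feeler is in the tray at (567,340), with its nose up-left at (538,303). Next, close crops.

```bash
python3 - <<'E'
from h import *
grab("top","top1.png",(180,185,290,295),5.4);grab("top","top2.png",(350,185,450,290),5.4)
grab("scene","sc1.png",(205,180,335,275),6)
E
```

```text
(no output)
```

View pics/top1.png

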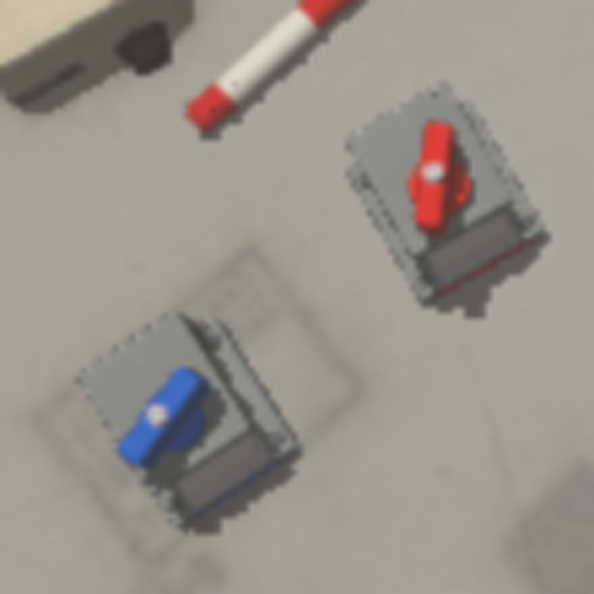

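View pics/top2.png

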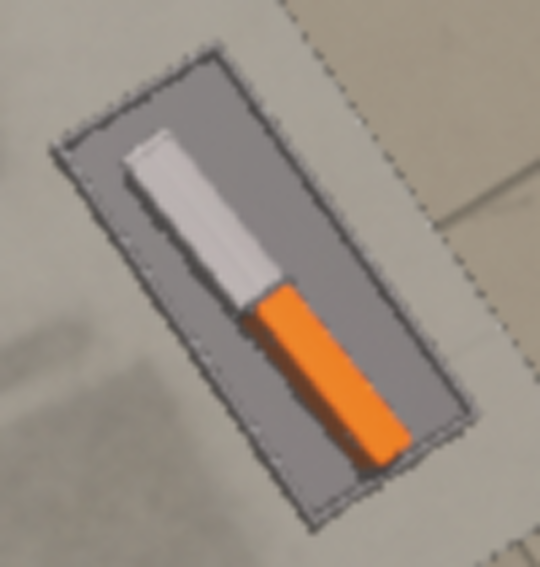

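View pics/sc1.png

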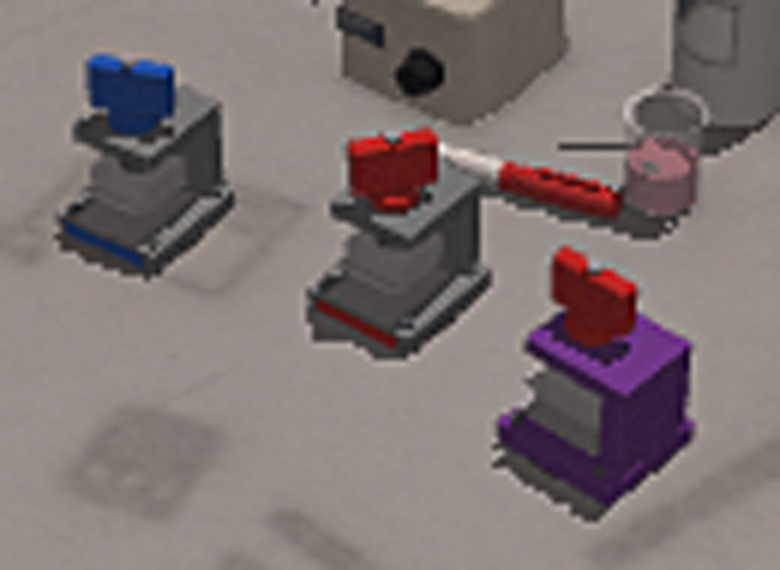

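```bash
python3 - <<'E'
from h import *
def t(u,v,z,o,s=5.4): return at("top",o[0]+(u-.5*0)/s,o[1]+v/s,z)
A=(180,185);B=(350,185)
for n,w,arm,st in (("red",[(437,125),(430,226)],[(350,147),(440,87)],[(435,298),(546,238)]),("blue",[(188,374),(132,460)],[(80,380),(180,316)],[(190,522),(298,455)])):
    W=[t(*p,102,A) for p in w];R=[t(*p,66,A) for p in arm];S=[t(*p,5,A) for p in st]
    print(n,"wing",W,"mid",(W[0]+W[1])/2,"len",np.linalg.norm(W[0]-W[1]),"ang",np.degrees(np.arctan2(*(W[0]-W[1])[[1,0]])))
    print(" armback",R,np.linalg.norm(R[0]-R[1]),"strip",S,np.linalg.norm(S[0]-S[1]))
    d=(R[0]+R[1])/2-(S[0]+S[1])/2; print(" yaw front-back",np.degrees(np.arctan2(d[1],d[0])),"len",np.linalg.norm(d[:2]))
    for e in(R,S):
        d=e[1]-e[0];print(" yaw edge",np.degrees(np.arctan2(d[1],d[0]))+90)
H=[t(*p,36,B) for p in((290,283),(257,312),(410,440),(380,468))];
f=(H[0]+H[1])/2;b=(H[2]+H[3])/2;d=f-b;print("handle c",(f+b)/2,"len",np.linalg.norm(d),"yaw",np.degrees(np.arctan2(d[1],d[0])))
n=t(148,142,25,B);print("nose",n,np.degrees(np.arctan2(*(n-b)[[1,0]])),np.linalg.norm((n-b)[:2]))
T=[t(*p,12,B) for p in((215,48),(52,150),(315,530),(475,415))];print("tray",T,sum(T)/4)
d=T[0]+T[1]-T[2]-T[3];print(np.degrees(np.arctan2(d[1],d[0])),np.linalg.norm(d)/2)
E
```

```text
red wing [array([596.3, 330.6, 102. ]), array([554.7, 333.7, 102. ])] mid [575.5  332.15 102.  ] len 41.7153448984902 ang -4.261760380681727
 armback [array([595. , 370.6,  66. ]), array([620.1, 332.1,  66. ])] 45.959329847159445 strip [array([537.3, 340. ,   5. ]), array([563.2, 290. ,   5. ])] 56.30994583552718
 yaw front-back 32.390243235478756 len 67.85729511261111
 yaw edge 33.1022618052162
 yaw edge 27.38415663399641
blue wing [array([496.8, 431.4, 102. ]), array([463.1, 453.3, 102. ])] mid [479.95 442.35 102.  ] len 40.190794966011815 ang -33.017891152406136
 armback [array([498.6, 483.6,  66. ]), array([524.5, 442.1,  66. ])] 48.918912498133054 strip [array([440.7, 448.5,   5. ]), array([469. , 401.1,   5. ])] 55.20552508581002
 yaw front-back 33.86460733796118 len 68.2839109893392
 yaw edge 31.968137852866192
 yaw edge 30.839161992031677
handle c [492.875 -10.525  36.   ] len 81.78364750975592 yaw 34.438163899605165
nose [597.7  59.7  25. ] 33.970670494731486 167.0638351050281
tray [array([642.5,  24.5,  12. ]), array([597.6,  99.9,  12. ]), array([428.5,  -4.1,  12. ]), array([476.3, -76.8,  12. ])] [536.225  10.875  12.   ]
31.478614885389344 196.5796149146701
```

```bash
python3 -m crank '[{"dx":0.018,"dy":-0.033,"yaw":-1},{"dx":0.018,"dy":-0.033,"yaw":-1},{"dx":0.018,"dy":-0.033,"yaw":-1},{"dx":0.018,"dy":-0.033,"yaw":-1},{"dx":0.018,"dy":-0.033,"yaw":-1},{"dx":0.018,"dy":-0.033,"yaw":-1},{"dx":0.018,"dy":-0.033,"yaw":-1},{"dx":0.018,"dy":-0.033,"yaw":-1},{"dx":0.018,"dy":-0.033,"yaw":-1},{"dx":0.018,"dy":-0.033,"yaw":-1}]' 0.5 40
python3 -m crank '[{"dx":0.018,"dy":-0.036,"yaw":-1},{"dx":0.018,"dy":-0.036,"yaw":-1},{"dx":0.018,"dy":-0.036,"yaw":-1},{"dx":0.018,"dy":-0.036,"yaw":-1},{"dx":0.018,"dy":-0.036,"yaw":-1},{"dx":0.018,"dy":-0.036,"yaw":-1},{"dx":0.018,"dy":-0.036,"yaw":-1},{"dx":0.018,"dy":-0.036,"yaw":-1},{"dx":0.018,"dy":-0.036,"yaw":-1},{"dx":0.018,"dy":-0.036,"yaw":-1}]'
python3 -m crank '[{"dz":-0.02,"yaw":-1},{"dz":-0.02,"yaw":-1},{"dz":-0.02,"yaw":-1},{"dz":-0.02,"yaw":-1},{"dz":-0.02,"yaw":-1},{}]'
python3 - <<'E'
from h import *
grab("wrist","w0.png",s=1.42)
s=telemetry.state();print(s["ee_pos"],s["ee_rot"],s["qpos"],s["time_s"])
p=s["ee_pos"]
for z in(4,36):print(pix("wrist",[p[0],p[1],z])*1.42)
h=np.array([492.5,-11]);u=np.array([np.cos(np.radians(34)),np.sin(np.radians(34))])
print("handle ctr",pix("wrist",[*h,36])*1.42,"front",pix("wrist",[*(h+42.5*u),36])*1.42,"back",pix("wrist",[*(h-42.5*u),36])*1.42,"nose",pix("wrist",[*(h+127.5*u),25])*1.42)
E
```

```text
[192.11994267 541.80202254 221.67429399] [-1.79968907e+02 -2.34143381e-03  1.60475594e+02] [ 6.93285218e+01  1.83268542e+01  8.96613404e+01  1.80652479e-03
  7.20429387e+01 -1.14763063e+00] 0.3
[386.098 262.558]
[385.956 271.078]
handle ctr [ 98.974 590.72 ] front [123.398 606.056] back [ 75.118 574.674] nose [175.228 628.634]validation failed for argument at $[0]...
validation failed for argument at $[0]...
validation failed for argument at $[0]...
```

View pics/w0.png

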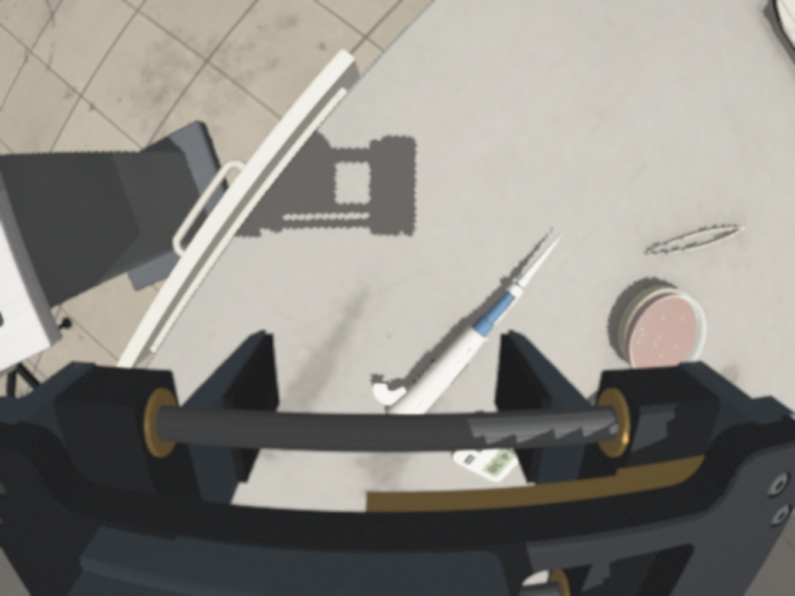

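The picture shows only the pipette, drawer and fingers, because the rows were refused. Every row evidently needs all four keys.

```bash
python3 -m crank '[{"dx":0.018,"dy":-0.034,"dz":0,"yaw":1},{"dx":0.018,"dy":-0.034,"dz":0,"yaw":1},{"dx":0.018,"dy":-0.034,"dz":0,"yaw":1},{"dx":0.018,"dy":-0.034,"dz":0,"yaw":1},{"dx":0.018,"dy":-0.034,"dz":0,"yaw":1},{"dx":0.018,"dy":-0.034,"dz":0,"yaw":1},{"dx":0.018,"dy":-0.034,"dz":0,"yaw":1},{"dx":0.018,"dy":-0.034,"dz":0,"yaw":1},{"dx":0.018,"dy":-0.034,"dz":0,"yaw":1},{"dx":0.018,"dy":-0.034,"dz":0,"yaw":1}]' 0.5 40
python3 -m crank '[{"dx":0.019,"dy":-0.035,"dz":-0.01,"yaw":0.7},{"dx":0.019,"dy":-0.035,"dz":-0.01,"yaw":0},{"dx":0.019,"dy":-0.035,"dz":-0.01,"yaw":0},{"dx":0.019,"dy":-0.035,"dz":-0.01,"yaw":0},{"dx":0.019,"dy":-0.035,"dz":-0.01,"yaw":0},{"dx":0.019,"dy":-0.035,"dz":-0.01,"yaw":0},{"dx":0.019,"dy":-0.035,"dz":-0.01,"yaw":0},{"dx":0.019,"dy":-0.035,"dz":-0.01,"yaw":0},{"dx":0.019,"dy":-0.035,"dz":-0.01,"yaw":0},{"dx":0.019,"dy":-0.035,"dz":-0.01,"yaw":0}]'
python3 -m crank '[{"dx":0,"dy":0,"dz":0,"yaw":0},{"dx":0,"dy":0,"dz":0,"yaw":0}]'
python3 - <<'E'
from h import *
grab("wrist","w1.png",s=1.42)
s=telemetry.state();print(s["ee_pos"],s["ee_rot"],s["qpos"],s["time_s"],s["gripper_width"])
h=np.array([492.5,-11]);u=np.array([np.cos(np.radians(34)),np.sin(np.radians(34))])
print("handle ctr",pix("wrist",[*h,36])*1.42,"front",pix("wrist",[*(h+42.5*u),36])*1.42,"back",pix("wrist",[*(h-42.5*u),36])*1.42,"nose",pix("wrist",[*(h+127.5*u),25])*1.42)
E
```

```text
time_s: 1.55
ee_pos: [336.6, 269.0, 222.1]
ee_rot: [180.0, 0.0, -149.4]
force: [0.8, -0.6, 1.2]
gripper_width: 45.6
gripper_force: 0.0
time_s: 2.8
ee_pos: [488.7, -11.0, 141.8]
ee_rot: [-180.0, 0.0, -146.0]
force: [0.4, 0.5, -1.0]
gripper_width: 45.8
gripper_force: 0.0
time_s: 3.05
ee_pos: [487.8, -9.6, 142.0]
ee_rot: [180.0, -0.0, -146.0]
force: [1.0, 0.6, 0.5]
gripper_width: 45.4
gripper_force: 0.0
[487.75158918  -9.38364279 142.15377892] [ 1.79970614e+02  2.43083749e-03 -1.46000915e+02] [-2.46977113e+00  1.45093898e+01  1.07669728e+02  2.96225760e-02
  5.78363975e+01 -1.26484629e+02] 3.1 45.87537462540216
handle ctr [379.85  305.158] front [380.134 368.632] back [379.566 235.72 ] nose [380.986 464.908]
```

View pics/w1.png

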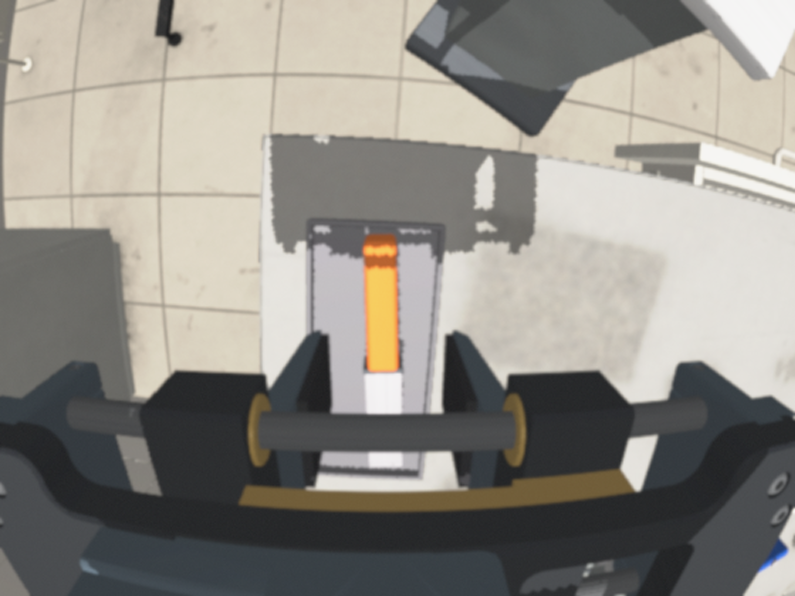

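The feeler sits where predicted: handle from (380,236) to (381,371), aligned with the fingers. Descending to grasp.

```bash
python3 -m crank '[{"dx":0.0054,"dy":-0.001,"dz":-0.04,"yaw":0},{"dx":0,"dy":0,"dz":-0.04,"yaw":0},{"dx":0,"dy":0,"dz":-0.03,"yaw":0},{"dx":0,"dy":0,"dz":-0.02,"yaw":0},{"dx":0,"dy":0,"dz":-0.015,"yaw":0},{"dx":0,"dy":0,"dz":-0.013,"yaw":0},{"dx":0,"dy":0,"dz":0,"yaw":0}]'
python3 -m crank '[{"dx":0,"dy":0,"dz":0,"yaw":0},{"dx":0,"dy":0,"dz":0,"yaw":0},{"dx":0,"dy":0,"dz":0,"yaw":0},{"dx":0,"dy":0,"dz":0,"yaw":0}]' 0.15 40
python3 -m crank '[{"dx":0,"dy":0,"dz":0.02,"yaw":0},{"dx":0,"dy":0,"dz":0.04,"yaw":0},{"dx":0,"dy":0,"dz":0.05,"yaw":0},{"dx":0,"dy":0,"dz":0.05,"yaw":0},{"dx":0,"dy":0,"dz":0,"yaw":0}]'
python3 - <<'E'
from h import *
for n,u,v in(("timer",228,427),("pipette tip",285,462),("pip mid",240,490),("bottle base",325,205),("beaker",358,235),("marker L",308,293),("marker R",362,247),("heater r",298,275),("purple",455,295)):
    print(n,at("top",u/1.42,v/1.42,0))
E
```

```text
time_s: 3.98
ee_pos: [492.1, -10.6, 15.2]
ee_rot: [180.0, -0.0, -146.0]
force: [0.3, 0.3, -0.2]
gripper_width: 45.5
gripper_force: 0.0
time_s: 4.47
ee_pos: [492.8, -10.9, 16.0]
ee_rot: [-180.0, 0.0, -146.0]
force: [-0.9, 0.3, 3.2]
gripper_width: 19.8
gripper_force: 40.0
time_s: 5.1
ee_pos: [494.5, -11.0, 146.3]
ee_rot: [-179.8, 0.3, -146.0]
force: [-0.1, 0.6, -1.0]
gripper_width: 19.6
gripper_force: 40.0
timer [398.8 579.    0. ]
pipette tip [340.7 482.1   0. ]
pip mid [297.6 555.2   0. ]
bottle base [784.2 419.3   0. ]
beaker [726.8 360.3   0. ]
marker L [624.2 447.8   0. ]
marker R [704.6 353.3   0. ]
heater r [656.7 465.8   0. ]
purple [614.6 192.9   0. ]
```

```bash
python3 -m crank '[{"dx":-0.008,"dy":0.031,"dz":0,"yaw":-0.4},{"dx":-0.008,"dy":0.031,"dz":0,"yaw":0},{"dx":-0.008,"dy":0.031,"dz":0,"yaw":0},{"dx":-0.008,"dy":0.031,"dz":0,"yaw":0},{"dx":-0.008,"dy":0.031,"dz":0,"yaw":0},{"dx":-0.008,"dy":0.031,"dz":0,"yaw":0},{"dx":-0.008,"dy":0.031,"dz":0,"yaw":0},{"dx":-0.008,"dy":0.031,"dz":0,"yaw":0},{"dx":-0.008,"dy":0.031,"dz":0,"yaw":0},{"dx":-0.0105,"dy":0.033,"dz":0,"yaw":0}]'
python3 -m crank '[{"dx":0,"dy":0,"dz":-0.04,"yaw":0},{"dx":0,"dy":0,"dz":-0.04,"yaw":0},{"dx":0,"dy":0,"dz":-0.04,"yaw":0},{"dx":0,"dy":0,"dz":-0.03,"yaw":0},{"dx":0,"dy":0,"dz":0,"yaw":0},{"dx":0,"dy":0,"dz":0,"yaw":0}]'
python3 - <<'E'
from h import *
grab("scene","s1.png",(190,150,350,270),5);grab("top","t1.png",(200,185,340,285),5.5)
E
```

```text
time_s: 6.35
ee_pos: [425.3, 239.0, 141.9]
ee_rot: [180.0, -0.2, -148.0]
force: [1.3, -0.4, -0.6]
gripper_width: 20.0
gripper_force: 40.0
time_s: 7.1
ee_pos: [426.6, 238.8, 23.7]
ee_rot: [180.0, -0.0, -148.0]
force: [-0.2, -0.1, -0.5]
gripper_width: 20.0
gripper_force: 40.0
```

View pics/s1.png

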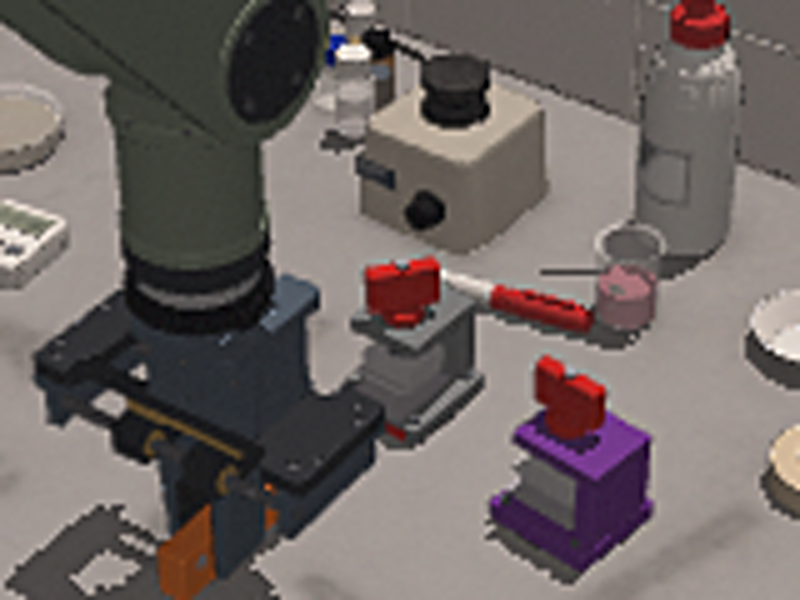

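View pics/t1.png

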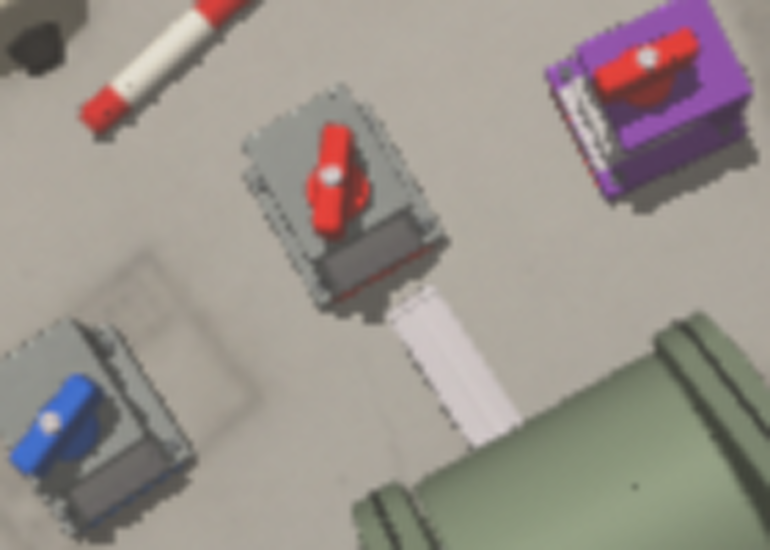

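```bash
python3 - <<'E'
from h import *
t=lambda u,v,z:at("top",200+u/5.5,185+v/5.5,z)
print("nose",t(415,293,33),"blade mid",t((401+436)/2+30,(322+285)/2+62,33))
e=[t(393,318,33),t(472,446,33),t(437,292,33),t(522,418,33)];print(e)
for a,b in((0,1),(2,3)):
    d=e[a]-e[b];print("blade yaw",np.degrees(np.arctan2(d[1],d[0])))
s=[t(330,302,5),t(447,240,5)];print("strip",s,(s[0]+s[1])/2)
r=[t(243,147,66),t(342,86,66)];print("armback",r,(r[0]+r[1])/2)
w=[t(340,125,102),t(325,237,102)];print("wing",(w[0]+w[1])/2, "screw",t(331,176,102))
l=[t(243,147,66),t(322,262,66)];d=l[0]-l[1];print("arm left edge?",np.degrees(np.arctan2(d[1],d[0])))
print(eyes.calibration("top")["world_from_camera"][:3])
E
```

```text
nose [537.6 302.7  33. ] blade mid [506.4 289.   33. ]
[array([527.1, 312.2,  33. ]), array([472.4, 279.7,  33. ]), array([537.8, 293.3,  33. ]), array([483.7, 258.4,  33. ])]
blade yaw 30.716660362584662
blade yaw 32.82612943911249
strip [array([538. , 341.4,   5. ]), array([564.3, 289.6,   5. ])] [551.15 315.5    5.  ]
armback [array([596.2, 372.1,  66. ]), array([621.2, 330.5,  66. ])] [608.7 351.3  66. ]
wing [574.6  331.75 102.  ] screw [576.5 332.4 102. ]
arm left edge? 33.663130161009626
[[-1.86825183e-02 -9.81718120e-01  1.89421478e-01  4.16077593e+02]
 [-9.99512796e-01  2.30761286e-02  2.10157663e-02  2.57698329e+02]
 [-2.50026730e-02 -1.88936564e-01 -9.81670943e-01  9.89966111e+02]]
```

```bash
python3 -m crank '[{"dx":-0.002,"dy":0.0031,"dz":-0.007,"yaw":0},{"dx":0,"dy":0,"dz":-0.006,"yaw":0},{"dx":0.009,"dy":0.0056,"dz":0,"yaw":0},{"dx":0.009,"dy":0.0056,"dz":0,"yaw":0},{"dx":0.009,"dy":0.0056,"dz":0,"yaw":0},{"dx":0.009,"dy":0.0056,"dz":0,"yaw":0},{"dx":0,"dy":0,"dz":0,"yaw":0}]'
python3 -m crank '[{"dx":0.009,"dy":0.0056,"dz":0,"yaw":0},{"dx":0.009,"dy":0.0056,"dz":0,"yaw":0},{"dx":0,"dy":0,"dz":0,"yaw":0}]'
python3 -m crank '[{"dx":0.009,"dy":0.0056,"dz":0,"yaw":0},{"dx":0.009,"dy":0.0056,"dz":0,"yaw":0},{"dx":0,"dy":0,"dz":0,"yaw":0}]'
python3 -m crank '[{"dx":0,"dy":0,"dz":-0.0012,"yaw":0},{"dx":0,"dy":0,"dz":0,"yaw":0}]'
```

```text
time_s: 8.07
ee_pos: [454.6, 259.6, 13.2]
ee_rot: [180.0, 0.0, -148.0]
force: [-0.3, -0.3, -2.6]
gripper_width: 19.5
gripper_force: 40.0
time_s: 8.45
ee_pos: [469.0, 268.6, 13.3]
ee_rot: [180.0, 0.1, -148.0]
force: [0.2, 0.1, -1.9]
gripper_width: 19.7
gripper_force: 40.0
time_s: 8.82
ee_pos: [483.4, 277.6, 13.2]
ee_rot: [180.0, 0.1, -148.0]
force: [0.1, -0.6, -0.8]
gripper_width: 20.0
gripper_force: 40.0
time_s: 9.07
ee_pos: [482.2, 276.9, 12.1]
ee_rot: [180.0, -0.0, -148.0]
force: [1.2, -1.1, -1.1]
gripper_width: 19.8
gripper_force: 40.0
```

```bash
python3 -m crank '[{"dx":0,"dy":0,"dz":0,"yaw":0},{"dx":0,"dy":0,"dz":0,"yaw":0},{"dx":0,"dy":0,"dz":0,"yaw":0},{"dx":0,"dy":0,"dz":0.02,"yaw":0},{"dx":0,"dy":0,"dz":0.04,"yaw":0},{"dx":0,"dy":0,"dz":0.045,"yaw":0},{"dx":0,"dy":0,"dz":0.042,"yaw":0}]' 0.5
python3 -m crank '[{"dx":0.0145,"dy":0.0086,"dz":0,"yaw":-1},{"dx":0.0145,"dy":0.0086,"dz":0,"yaw":-1},{"dx":0.0145,"dy":0.0086,"dz":0,"yaw":-1},{"dx":0.0145,"dy":0.0086,"dz":0,"yaw":-1},{"dx":0.0145,"dy":0.0086,"dz":0,"yaw":-1},{"dx":0.0145,"dy":0.0086,"dz":0,"yaw":-1},{"dx":0.0145,"dy":0.0086,"dz":0,"yaw":-1},{"dx":0.0145,"dy":0.0086,"dz":0,"yaw":-0.2},{"dx":0,"dy":0,"dz":0,"yaw":0},{"dx":0,"dy":0,"dz":0,"yaw":0}]'
python3 - <<'E'
from h import *
grab("wrist","w2.png",s=1.42)
s=telemetry.state();print(s["ee_pos"],s["ee_rot"],s["qpos"],s["time_s"],s["gripper_width"])
q=np.array([575.5,332]);a=np.radians(-4);u=np.array([np.cos(a),np.sin(a)])
print([ (pix("wrist",[*(q+k*22*u),102])*1.42).round() for k in(-1,0,1)])
a=np.radians(32);u=np.array([np.cos(a),np.sin(a)]);print("handle front/back",[(pix("wrist",[*(q+k*u),32])*1.42).round() for k in(-66,-151)])
E
```

```text
time_s: 9.95
ee_pos: [482.7, 277.2, 132.3]
ee_rot: [-180.0, 0.1, -148.0]
force: [0.4, 0.2, -0.7]
gripper_width: 45.6
gripper_force: 0.0
time_s: 11.2
ee_pos: [574.9, 331.9, 129.9]
ee_rot: [-180.0, -0.0, 176.0]
force: [-0.0, 0.1, -0.1]
gripper_width: 45.6
gripper_force: 0.0
[574.82355496 331.81109278 129.90427601] [-1.79985027e+02 -3.00048344e-02  1.76005107e+02] [ 2.90005962e+01  2.98785170e+01  8.46239279e+01  4.15465873e-03
  6.55308747e+01 -5.70062371e+01] 11.25 45.36578670846421
[array([386., 305.]), array([386., 352.]), array([386., 395.])]
handle front/back [array([318., 216.]), array([231., 101.])]
```

View pics/w2.png

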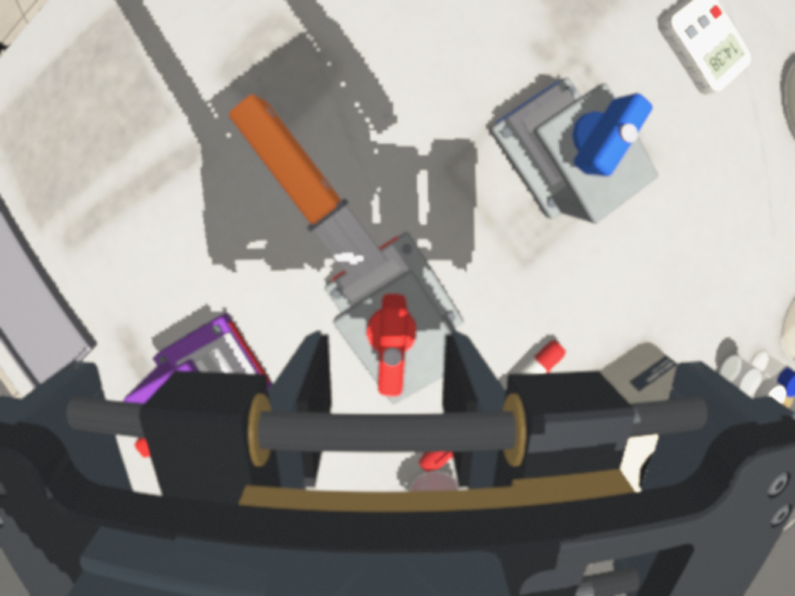

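The wing bar runs (394,300)–(391,390), the blade sits well centred between the strip ends (335,280) and (390,242), and the handle is at (285,160).

```bash
python3 - <<'E'
from h import *
for p in((394,298),(391,391),(392.5,346)): print(at("wrist",p[0]/1.42,p[1]/1.42,102))
f=lambda u,v,z:at("wrist",u/1.42,v/1.42,z)
a,b=f(327,210,32),f(248,110,32);d=a-b;print("feeler",a,b,np.degrees(np.arctan2(d[1],d[0])))
w=[f(625,105,102),f(600,165,102)];print("blue",f(628,132,102),f(640,100,102),f(590,170,102))
E
```

```text
[550.7 337.1 102. ]
[595.4 332.9 102. ]
[572.9 335.  102. ]
feeler [516.8 302.5  32. ] [454.3 261.7  32. ] 33.13650234009744
blue [481.4 446.1 102. ] [466.2 453.5 102. ] [498.9 426.  102. ]
```

```bash
python3 -m crank '[{"dx":-0.0016,"dy":0.0019,"dz":-0.02,"yaw":0},{"dx":0,"dy":0,"dz":-0.02,"yaw":0},{"dx":0,"dy":0,"dz":-0.0166,"yaw":0},{"dx":0,"dy":0,"dz":0,"yaw":0}]'
python3 -m crank '[{"dx":0,"dy":0,"dz":0,"yaw":0},{"dx":0,"dy":0,"dz":0,"yaw":0},{"dx":0,"dy":0,"dz":0,"yaw":0},{"dx":0,"dy":0,"dz":0,"yaw":0},{"dx":0,"dy":0,"dz":0,"yaw":0}]' 0.05 15
python3 -c "
from workcell import telemetry as t
s=t.state();print(s['force'],s['torque'],s['ee_pos'])"
```

```text
time_s: 11.75
ee_pos: [573.0, 333.0, 82.5]
ee_rot: [-179.9, -0.2, 176.0]
force: [0.7, 0.7, -0.4]
gripper_width: 45.4
gripper_force: 0.0
time_s: 12.38
ee_pos: [574.1, 334.3, 85.0]
ee_rot: [179.9, 0.0, 176.0]
force: [-1.1, 1.6, 2.2]
gripper_width: 11.8
gripper_force: 15.0
[-1.05689955  1.6110461   2.19572595] [ 0.42279296  0.10076858 -0.04033945] [574.12920394 334.31278208  85.02859792]
```

```bash
python3 -m crank '[{"dx":0,"dy":0,"dz":0,"yaw":-1},{"dx":0,"dy":0,"dz":0,"yaw":-1},{"dx":0,"dy":0,"dz":0,"yaw":-1},{"dx":0,"dy":0,"dz":0,"yaw":-1},{"dx":0,"dy":0,"dz":0,"yaw":-1},{"dx":0,"dy":0,"dz":0,"yaw":-1},{"dx":0,"dy":0,"dz":0,"yaw":-1},{"dx":0,"dy":0,"dz":0,"yaw":-1},{"dx":0,"dy":0,"dz":0,"yaw":-1}]' 
python3 -c "
from workcell import telemetry as t
s=t.state();print(s['force'],s['torque'],s['ee_pos'])"
python3 -m crank '[{"dx":0,"dy":0,"dz":0,"yaw":-1},{"dx":0,"dy":0,"dz":0,"yaw":-1},{"dx":0,"dy":0,"dz":0,"yaw":-1},{"dx":0,"dy":0,"dz":0,"yaw":-1},{"dx":0,"dy":0,"dz":0,"yaw":-1},{"dx":0,"dy":0,"dz":0,"yaw":-1},{"dx":0,"dy":0,"dz":0,"yaw":-1},{"dx":0,"dy":0,"dz":0,"yaw":-1},{"dx":0,"dy":0,"dz":0,"yaw":-1}]' 
python3 -c "
from workcell import telemetry as t
s=t.state();print(s['force'],s['torque'],s['ee_pos'])"
```

```text
time_s: 13.5
ee_pos: [575.5, 335.6, 85.0]
ee_rot: [179.7, -0.0, 130.8]
force: [2.7, 5.2, -1.3]
gripper_width: 11.6
gripper_force: 15.0
[ 2.73199336  5.22231022 -1.30497076] [ 0.8978127  -0.36887645  0.08888414] [575.54790428 335.57553723  84.99163464]
time_s: 14.62
ee_pos: [577.0, 336.0, 85.0]
ee_rot: [179.6, -0.3, 85.8]
force: [6.5, 5.9, -3.3]
gripper_width: 11.7
gripper_force: 15.0
[ 6.54096929  5.90633987 -3.33826432] [ 1.00324627 -0.85443658  0.05013193] [576.96930984 336.00837363  85.03640808]
```

```bash
python3 -m crank '[{"dx":0.0017,"dy":0.0014,"dz":0,"yaw":-1},{"dx":0.0017,"dy":0.0014,"dz":0,"yaw":-1},{"dx":0,"dy":0,"dz":0,"yaw":-1},{"dx":0,"dy":0,"dz":0,"yaw":-1},{"dx":0,"dy":0,"dz":0,"yaw":-1},{"dx":0,"dy":0,"dz":0,"yaw":-1},{"dx":0,"dy":0,"dz":0,"yaw":-1},{"dx":0,"dy":0,"dz":0,"yaw":-1},{"dx":0,"dy":0,"dz":0,"yaw":-1}]' 
python3 -m crank '[{"dx":0,"dy":0,"dz":0,"yaw":-1},{"dx":0,"dy":0,"dz":0,"yaw":-1},{"dx":0,"dy":0,"dz":0,"yaw":-1},{"dx":0,"dy":0,"dz":0,"yaw":-1},{"dx":0,"dy":0,"dz":0,"yaw":-1},{"dx":0,"dy":0,"dz":0,"yaw":-1},{"dx":0,"dy":0,"dz":0,"yaw":-1},{"dx":0,"dy":0,"dz":0,"yaw":-1},{"dx":0,"dy":0,"dz":0,"yaw":-1},{"dx":0,"dy":0,"dz":0,"yaw":0}]' 
python3 - <<'E'
from h import *
s=telemetry.state();print(s['force'],s['torque'],s['ee_pos'],s['ee_rot'],s['qpos'])
E
```

```text
time_s: 15.75
ee_pos: [578.4, 335.5, 85.0]
ee_rot: [179.8, -0.2, 40.9]
force: [3.4, -0.4, -0.7]
gripper_width: 11.4
gripper_force: 15.0
time_s: 17.0
ee_pos: [578.9, 334.1, 85.0]
ee_rot: [179.9, -0.3, -4.0]
force: [4.3, -4.1, 1.0]
gripper_width: 12.1
gripper_force: 15.0
[ 4.25256706 -4.11271634  0.98795566] [-0.70339093 -0.46506561 -0.0441987 ] [578.90787264 334.08229543  84.97210364] [179.86292853  -0.25217891  -4.01607753] [ 29.12685683  32.39586855  87.11926053  -0.29071244  60.34897706
 123.28675672]
```

```bash
cat >> h.py <<'E'
def orange(n="wrist"):
    im=cv2.cvtColor(np.ascontiguousarray(eyes.grab_frame(n)),cv2.COLOR_RGB2HSV)
    m=cv2.inRange(im,(6,150,80),(24,255,255));m=cv2.morphologyEx(m,cv2.MORPH_OPEN,np.ones((3,3)))
    k,l,st,c=cv2.connectedComponentsWithStats(m);i=1+np.argmax(st[1:,4])
    return (l==i),st[i]
def handle(zt=32,n="wrist",zs=None):
    c=eyes.calibration(n);l,st=orange(n);v,u=np.nonzero(l)
    P=np.array([at(n,a,b,zt,c)[:2] for a,b in zip(u,v)],np.float32)
    r=cv2.minAreaRect(P);b=cv2.boxPoints(r);e=b[1]-b[0],b[2]-b[1]
    d=max(e,key=np.linalg.norm);return r[0],r[1],np.degrees(np.arctan2(d[1],d[0]))%180,st.tolist()
E
python3 -m crank '[{"dx":0,"dy":0,"dz":0,"yaw":0},{"dx":0,"dy":0,"dz":0,"yaw":0},{"dx":0,"dy":0,"dz":0,"yaw":0},{"dx":0,"dy":0,"dz":0.04,"yaw":0},{"dx":0,"dy":0,"dz":0.04,"yaw":0}]' 0.5
python3 -m crank '[{"dx":-0.0147,"dy":-0.0091,"dz":0,"yaw":1},{"dx":-0.0147,"dy":-0.0091,"dz":0,"yaw":1},{"dx":-0.0147,"dy":-0.0091,"dz":0,"yaw":1},{"dx":-0.0147,"dy":-0.0091,"dz":0,"yaw":1},{"dx":-0.0147,"dy":-0.0091,"dz":0,"yaw":1},{"dx":-0.0147,"dy":-0.0091,"dz":0,"yaw":1},{"dx":-0.0147,"dy":-0.0091,"dz":0,"yaw":1},{"dx":-0.0147,"dy":-0.0091,"dz":0,"yaw":0.2},{"dx":0,"dy":0,"dz":0,"yaw":0},{"dx":0,"dy":0,"dz":0,"yaw":0}]'
python3 - <<'E'
from h import *
s=telemetry.state();print(s['ee_pos'],s['ee_rot'])
print(handle());print(handle(n="top"));grab("wrist","w3.png",s=1.42)
E
```

```text
time_s: 17.62
ee_pos: [576.3, 335.9, 148.8]
ee_rot: [180.0, 0.1, -4.0]
force: [0.0, 0.4, 0.6]
gripper_width: 45.6
gripper_force: 0.0
time_s: 18.88
ee_pos: [483.1, 277.9, 148.7]
ee_rot: [180.0, -0.1, 31.9]
force: [-0.7, -0.2, -0.1]
gripper_width: 45.4
gripper_force: 0.0
[483.10873258 277.90957368 148.73269668] [ 1.79991143e+02 -5.43007972e-02  3.19370567e+01]
((484.64984130859375, 278.6396789550781), (82.0622329711914, 18.645191192626953), np.float32(31.816553), [262, 162, 22, 89, 1769])
((453.9255676269531, 258.87445068359375), (13.855396270751953, 13.753287315368652), np.float32(88.75457), [292, 271, 7, 7, 44])
```

View pics/w3.png

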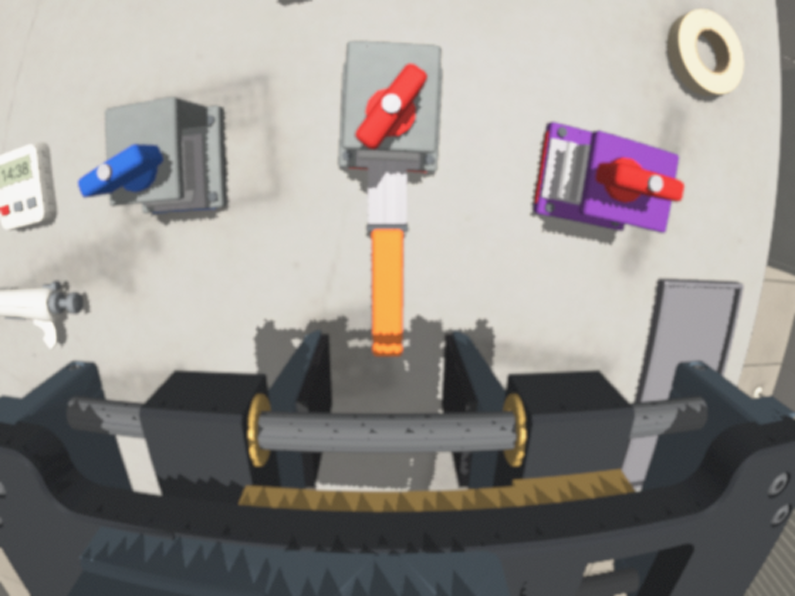

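The handle lies centred at (388,290), in line with the red press, with the blade under the jaw. Gripping it and drawing it out while reading the force.

```bash
python3 -m crank '[{"dx":0.002,"dy":0.0012,"dz":-0.05,"yaw":0},{"dx":0,"dy":0,"dz":-0.05,"yaw":0},{"dx":0,"dy":0,"dz":-0.035,"yaw":0},{"dx":0,"dy":0,"dz":-0.02,"yaw":0},{"dx":0,"dy":0,"dz":-0.014,"yaw":0},{"dx":0,"dy":0,"dz":0,"yaw":0},{"dx":0,"dy":0,"dz":0,"yaw":0}]'
python3 -m crank '[{"dx":0,"dy":0,"dz":0,"yaw":0},{"dx":0,"dy":0,"dz":0,"yaw":0},{"dx":0,"dy":0,"dz":0,"yaw":0},{"dx":0,"dy":0,"dz":0,"yaw":0},{"dx":0,"dy":0,"dz":0,"yaw":0}]' 0.15 40
python3 -m crank '[{"dx":-0.0042,"dy":-0.00265,"dz":0,"yaw":0},{"dx":-0.0042,"dy":-0.00265,"dz":0,"yaw":0}]'
python3 -m crank '[{"dx":-0.0042,"dy":-0.00265,"dz":0,"yaw":0},{"dx":-0.0042,"dy":-0.00265,"dz":0,"yaw":0}]'
python3 -m crank '[{"dx":-0.0042,"dy":-0.00265,"dz":0,"yaw":0},{"dx":-0.0042,"dy":-0.00265,"dz":0,"yaw":0}]'
python3 -m crank '[{"dx":-0.0042,"dy":-0.00265,"dz":0,"yaw":0}]'
```

```text
time_s: 19.9
ee_pos: [485.0, 279.0, 14.2]
ee_rot: [180.0, -0.1, 32.0]
force: [-0.1, -0.7, 0.7]
gripper_width: 45.1
gripper_force: 0.0
time_s: 20.52
ee_pos: [484.4, 278.6, 13.7]
ee_rot: [180.0, -0.0, 32.0]
force: [-0.5, -1.7, 3.8]
gripper_width: 19.9
gripper_force: 40.0
time_s: 20.78
ee_pos: [480.0, 275.8, 13.6]
ee_rot: [180.0, -0.4, 32.0]
force: [5.5, 3.1, -1.7]
gripper_width: 19.6
gripper_force: 40.0
time_s: 21.02
ee_pos: [473.3, 271.6, 13.7]
ee_rot: [180.0, -0.4, 32.0]
force: [3.7, 1.7, -5.7]
gripper_width: 19.6
gripper_force: 40.0
time_s: 21.28
ee_pos: [466.6, 267.4, 13.7]
ee_rot: [180.0, -0.4, 32.0]
force: [6.8, 5.5, -5.1]
gripper_width: 19.8
gripper_force: 40.0
time_s: 21.4
ee_pos: [463.2, 265.2, 13.7]
ee_rot: [180.0, -0.3, 32.0]
force: [3.5, 1.1, -5.1]
gripper_width: 19.9
gripper_force: 40.0
```

```bash
python3 -m crank '[{"dx":-0.0042,"dy":-0.00265,"dz":0,"yaw":0}]' | grep force:
python3 -m crank '[{"dx":-0.0042,"dy":-0.00265,"dz":0,"yaw":0}]' | grep force:
python3 -m crank '[{"dx":-0.0085,"dy":-0.0053,"dz":0,"yaw":0},{"dx":-0.0085,"dy":-0.0053,"dz":0,"yaw":0},{"dx":-0.0085,"dy":-0.0053,"dz":0,"yaw":0},{"dx":-0.0085,"dy":-0.0053,"dz":0,"yaw":0},{"dx":-0.0085,"dy":-0.0053,"dz":0,"yaw":0},{"dx":0,"dy":0,"dz":0,"yaw":0},{"dx":0,"dy":0,"dz":0,"yaw":0}]'
python3 - <<'E'
from h import *
for i in range(3):
    print(telemetry.state()['force']);
grab("scene","s2.png",(230,185,310,260),7);c=telemetry.state();print(c['ee_pos'],c['time_s'])
E
```

```text
force: [7.8, 4.5, 4.4]
gripper_force: 40.0
force: [1.2, 0.5, -2.6]
gripper_force: 40.0
time_s: 22.52
ee_pos: [419.3, 237.8, 13.7]
ee_rot: [180.0, 0.1, 32.0]
force: [0.9, -0.2, 7.7]
gripper_width: 19.5
gripper_force: 40.0
[ 0.94618442 -0.17760124  7.70055735]
[ 0.94618442 -0.17760124  7.70055735]
[ 0.94618442 -0.17760124  7.70055735]
[419.27997971 237.79181581  13.69825667] 22.575
```

View pics/s2.png

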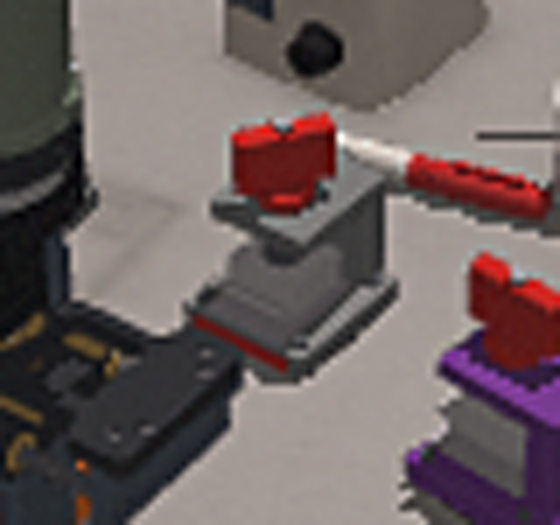

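```bash
python3 -m crank '[{"dx":0,"dy":0,"dz":0.03,"yaw":0},{"dx":0,"dy":0,"dz":0.05,"yaw":0},{"dx":0,"dy":0,"dz":0.045,"yaw":0},{"dx":-0.0182,"dy":0.0236,"dz":0,"yaw":0},{"dx":-0.0182,"dy":0.0236,"dz":0,"yaw":0},{"dx":-0.0182,"dy":0.0236,"dz":0,"yaw":0},{"dx":-0.0182,"dy":0.0236,"dz":0,"yaw":0},{"dx":-0.0182,"dy":0.0236,"dz":0,"yaw":0},{"dx":-0.0182,"dy":0.0236,"dz":0,"yaw":0}]'
python3 -m crank '[{"dx":0,"dy":0,"dz":0,"yaw":0},{"dx":0,"dy":0,"dz":0,"yaw":0}]'
python3 - <<'E'
from h import *
s=telemetry.state();print(s['ee_pos'],s['ee_rot'],s['qpos']);
grab("wrist","w4.png",s=1.42)
print((pix("wrist",[481,444.4,102])*1.42).round(),np.array(eyes.calibration("wrist")["world_from_camera"]).round(3).tolist())
E
```

```text
time_s: 23.7
ee_pos: [330.0, 349.9, 111.8]
ee_rot: [179.9, 0.4, 32.0]
force: [-0.0, 0.4, -2.4]
gripper_width: 19.6
gripper_force: 40.0
time_s: 23.95
ee_pos: [331.8, 350.1, 112.5]
ee_rot: [179.9, 0.2, 32.0]
force: [0.5, -1.2, -0.8]
gripper_width: 20.2
gripper_force: 40.0
[331.81567914 350.12410656 112.45550686] [179.92141645   0.1994037   31.99137311] [ 4.51928507e+01  1.60613480e+01  1.10543616e+02 -3.84710187e-02
  5.36071232e+01  1.03224224e+02]
[383. -66.] [[0.529, -0.813, -0.242, 401.295], [-0.848, -0.507, -0.153, 393.597], [0.002, 0.286, -0.958, 274.727], [0.0, 0.0, 0.0, 1.0]]
```

View pics/w4.png

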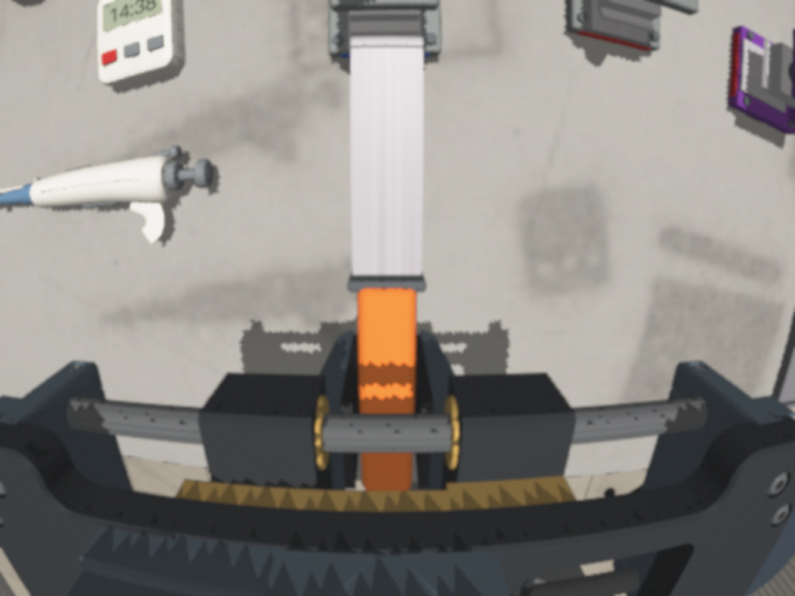

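The blue press is square on and centred: base edges at x=330/440, strip at y≈56, and the blade at 388.

```bash
python3 - <<'E'
from h import *
f=lambda u,v,z:at("wrist",u/1.42,v/1.42,z)
l,r=f(345,56,8),f(437,58,8);print(l,r,np.degrees(np.arctan2(*(r-l)[[1,0]]))+90)
b=(f(330,57,5)+f(440,57,5))/2;print("base front",b)
t=np.array([331.8,350.1]);u=np.array([.848,.53]);n=np.array([-.53,.848]);d=b[:2]-t;print("along",d@u,"lat",d@n, "nut est along", (np.array([481,444.4])-t)@u,(np.array([481,444.4])-t)@n)
zb=112.5-13.3+18
nose=f(388,38,zb+3);d=nose[:2]-t;print("nose",nose,d@u,d@n); h=f(387,287,zb+11);d=h[:2]-t;print("handle front",d@u,d@n)
E
```

```text
[444.1 447.4   8. ] [470.9 402.5   8. ] 30.832215124421097
base front [456.45 428.4    5.  ]
along 147.20219999999995 lat 0.33389999999995723 nut est along 176.50059999999996 0.8903999999999712
nose [438.9 416.1 120.2] 125.80079999999997 -0.7949999999999875
handle front 42.463599999999985 -0.3604000000000056
```

```bash
python3 -m crank '[{"dx":-0.0006,"dy":0.001,"dz":-0.05,"yaw":0},{"dx":0,"dy":0,"dz":-0.04,"yaw":0},{"dx":0,"dy":0,"dz":-0.02,"yaw":0},{"dx":0,"dy":0,"dz":-0.0135,"yaw":0},{"dx":0,"dy":0,"dz":0,"yaw":0},{"dx":0.009,"dy":0.0056,"dz":0,"yaw":0},{"dx":0.009,"dy":0.0056,"dz":0,"yaw":0},{"dx":0.009,"dy":0.0056,"dz":0,"yaw":0},{"dx":0.009,"dy":0.0056,"dz":0,"yaw":0},{"dx":0,"dy":0,"dz":0,"yaw":0}]'
python3 -m crank '[{"dx":0.009,"dy":0.0056,"dz":0,"yaw":0},{"dx":0.009,"dy":0.0056,"dz":0,"yaw":0},{"dx":0,"dy":0,"dz":0,"yaw":0}]'
python3 -m crank '[{"dx":0.009,"dy":0.0056,"dz":0,"yaw":0},{"dx":0.009,"dy":0.0056,"dz":0,"yaw":0},{"dx":0,"dy":0,"dz":0,"yaw":0}]'
python3 -m crank '[{"dx":0,"dy":0,"dz":-0.0012,"yaw":0},{"dx":0,"dy":0,"dz":0,"yaw":0}]'
```

```text
time_s: 25.25
ee_pos: [361.8, 370.9, 14.6]
ee_rot: [-180.0, -0.0, 32.0]
force: [-0.3, -0.1, -1.2]
gripper_width: 20.0
gripper_force: 40.0
time_s: 25.62
ee_pos: [376.2, 379.9, 14.6]
ee_rot: [-180.0, -0.1, 32.0]
force: [-0.0, -0.1, -0.8]
gripper_width: 20.1
gripper_force: 40.0
time_s: 26.0
ee_pos: [390.6, 388.8, 14.6]
ee_rot: [-180.0, -0.1, 32.0]
force: [-0.0, -0.5, -1.4]
gripper_width: 19.6
gripper_force: 40.0
time_s: 26.25
ee_pos: [389.5, 388.0, 13.4]
ee_rot: [180.0, 0.0, 32.0]
force: [-0.1, 0.1, -2.2]
gripper_width: 20.0
gripper_force: 40.0
```

```bash
python3 -m crank '[{"dx":0,"dy":0,"dz":0,"yaw":0},{"dx":0,"dy":0,"dz":0,"yaw":0},{"dx":0,"dy":0,"dz":0,"yaw":0},{"dx":0,"dy":0,"dz":0.02,"yaw":0},{"dx":0,"dy":0,"dz":0.04,"yaw":0},{"dx":0,"dy":0,"dz":0.045,"yaw":0},{"dx":0,"dy":0,"dz":0.041,"yaw":0},{"dx":0,"dy":0,"dz":0,"yaw":1},{"dx":0,"dy":0,"dz":0,"yaw":1},{"dx":0,"dy":0,"dz":0,"yaw":1}]' 0.5
python3 -m crank '[{"dx":0.0115,"dy":0.007,"dz":0,"yaw":1},{"dx":0.0115,"dy":0.007,"dz":0,"yaw":1},{"dx":0.0115,"dy":0.007,"dz":0,"yaw":1},{"dx":0.0115,"dy":0.007,"dz":0,"yaw":1},{"dx":0.0115,"dy":0.007,"dz":0,"yaw":1},{"dx":0.0115,"dy":0.007,"dz":0,"yaw":1},{"dx":0.0115,"dy":0.007,"dz":0,"yaw":1},{"dx":0.0115,"dy":0.007,"dz":0,"yaw":1},{"dx":0.0115,"dy":0.007,"dz":0,"yaw":1},{"dx":0.0115,"dy":0.007,"dz":0,"yaw":1}]'
python3 -m crank '[{"dx":0,"dy":0,"dz":0,"yaw":1},{"dx":0,"dy":0,"dz":0,"yaw":1},{"dx":0,"dy":0,"dz":0,"yaw":1},{"dx":0,"dy":0,"dz":0,"yaw":1},{"dx":0,"dy":0,"dz":0,"yaw":1},{"dx":0,"dy":0,"dz":0,"yaw":1},{"dx":0,"dy":0,"dz":0,"yaw":1},{"dx":0,"dy":0,"dz":0,"yaw":1},{"dx":0,"dy":0,"dz":0,"yaw":1},{"dx":0,"dy":0,"dz":0,"yaw":1}]'
python3 -m crank '[{"dx":0,"dy":0,"dz":0,"yaw":0},{"dx":0,"dy":0,"dz":0,"yaw":0}]'
cat >> h.py <<'E'
def bluewing(n="wrist"):
    c=eyes.calibration(n);im=np.ascontiguousarray(eyes.grab_frame(n));cv2.imwrite("pics/raw%d.png"%(telemetry.state()["time_s"]*100),im[:,:,::-1])
    m=cv2.inRange(cv2.cvtColor(im,cv2.COLOR_RGB2HSV),(105,130,60),(125,255,255))
    k,l,st,ce=cv2.connectedComponentsWithStats(m)
    for i in range(1,k):
        if st[i,4]<150: continue
        v,u=np.nonzero(l==i);P=np.array([at(n,a,b,102,c)[:2] for a,b in zip(u,v)],np.float32)
        r=cv2.minAreaRect(P);b=cv2.boxPoints(r);d=max((b[1]-b[0],b[2]-b[1]),key=np.linalg.norm)
        print(st[i],r[0],r[1],np.degrees(np.arctan2(d[1],d[0]))%180)
E
python3 - <<'E'
from h import *
s=telemetry.state();print(s['ee_pos'],s['ee_rot'],s['qpos']);bluewing();print(handle())
print(pix("wrist",[481.5,444.5,102]))
E
```

```text
time_s: 27.5
ee_pos: [389.9, 388.3, 131.8]
ee_rot: [180.0, -0.1, 47.1]
force: [-0.5, 0.7, -0.0]
gripper_width: 45.5
gripper_force: 0.0
time_s: 28.75
ee_pos: [482.2, 444.5, 131.7]
ee_rot: [179.9, -0.0, 97.1]
force: [0.3, -0.1, 0.2]
gripper_width: 46.0
gripper_force: 0.0
time_s: 30.0
ee_pos: [481.9, 444.3, 131.7]
ee_rot: [179.9, 0.0, 147.1]
force: [-0.5, 0.2, -0.4]
gripper_width: 45.6
gripper_force: 0.0
time_s: 30.25
ee_pos: [481.8, 444.3, 131.0]
ee_rot: [180.0, 0.0, 146.9]
force: [-0.7, 0.3, 0.8]
gripper_width: 45.6
gripper_force: 0.0
[481.8493924  444.28684349 131.02940237] [1.79953733e+02 1.08536656e-02 1.46904885e+02] [ 4.16712388e+01  2.90789166e+01  8.58808764e+01  1.85880130e-03
  6.49927142e+01 -1.52344360e+01]
[ 256  203   34   70 1299] (478.0308837890625, 447.8484802246094) (20.746410369873047, 46.999629974365234) 147.52849
[524 236  19  21 287] (606.0791625976562, 622.6153564453125) (25.232337951660156, 15.123004913330078) 34.992496
((388.0367736816406, 391.15264892578125), (82.29119873046875, 23.703109741210938), np.float32(31.982885), [115, 133, 90, 56, 2336])
[271.3 246.1]
```

```bash
python3 -m crank '[{"dx":0,"dy":0.0008,"dz":-0.02,"yaw":0},{"dx":0,"dy":0,"dz":-0.02,"yaw":0},{"dx":0,"dy":0,"dz":-0.0173,"yaw":0},{"dx":0,"dy":0,"dz":0,"yaw":0}]' | grep ee_
python3 -m crank '[{"dx":0,"dy":0,"dz":0,"yaw":0},{"dx":0,"dy":0,"dz":0,"yaw":0},{"dx":0,"dy":0,"dz":0,"yaw":0},{"dx":0,"dy":0,"dz":0,"yaw":0},{"dx":0,"dy":0,"dz":0,"yaw":0}]' 0.05 15
python3 -m crank '[{"dx":0,"dy":0,"dz":0,"yaw":-1},{"dx":0,"dy":0,"dz":0,"yaw":-1},{"dx":0,"dy":0,"dz":0,"yaw":-1},{"dx":0,"dy":0,"dz":0,"yaw":-1},{"dx":0,"dy":0,"dz":0,"yaw":-1},{"dx":0,"dy":0,"dz":0,"yaw":-1},{"dx":0,"dy":0,"dz":0,"yaw":-1},{"dx":0,"dy":0,"dz":0,"yaw":-1},{"dx":0,"dy":0,"dz":0,"yaw":-1},{"dx":0,"dy":0,"dz":0,"yaw":-1}]'
```

```text
ee_pos: [480.9, 444.1, 82.3]
ee_rot: [-179.8, -0.1, 147.0]
time_s: 31.48
ee_pos: [481.8, 444.7, 84.9]
ee_rot: [180.0, 0.0, 147.0]
force: [-0.2, -1.9, 2.5]
gripper_width: 12.1
gripper_force: 15.0
time_s: 32.72
ee_pos: [481.4, 444.4, 84.9]
ee_rot: [-180.0, 0.0, 96.8]
force: [-1.6, -2.2, 2.8]
gripper_width: 11.6
gripper_force: 15.0
```

```bash
python3 -m crank '[{"dx":0,"dy":0,"dz":0,"yaw":-1},{"dx":0,"dy":0,"dz":0,"yaw":-1},{"dx":0,"dy":0,"dz":0,"yaw":-1},{"dx":0,"dy":0,"dz":0,"yaw":-1},{"dx":0,"dy":0,"dz":0,"yaw":-1},{"dx":0,"dy":0,"dz":0,"yaw":-1},{"dx":0,"dy":0,"dz":0,"yaw":-1},{"dx":0,"dy":0,"dz":0,"yaw":-1},{"dx":0,"dy":0,"dz":0,"yaw":-1},{"dx":0,"dy":0,"dz":0,"yaw":-1}]'
python3 -m crank '[{"dx":0,"dy":0,"dz":0,"yaw":-1},{"dx":0,"dy":0,"dz":0,"yaw":-1},{"dx":0,"dy":0,"dz":0,"yaw":-1},{"dx":0,"dy":0,"dz":0,"yaw":-1},{"dx":0,"dy":0,"dz":0,"yaw":-1},{"dx":0,"dy":0,"dz":0,"yaw":-1},{"dx":0,"dy":0,"dz":0,"yaw":-1},{"dx":0,"dy":0,"dz":0,"yaw":-1},{"dx":0,"dy":0,"dz":0,"yaw":-1},{"dx":0,"dy":0,"dz":0,"yaw":-1}]'
python3 -m crank '[{"dx":0,"dy":0,"dz":0,"yaw":-1},{"dx":0,"dy":0,"dz":0,"yaw":0}]'
python3 -c "
from workcell import telemetry as t
print(t.state()['qpos'],t.state()['torque'])"
```

```text
time_s: 33.98
ee_pos: [480.9, 444.6, 84.9]
ee_rot: [-180.0, 0.1, 46.8]
force: [-2.6, -1.3, 3.6]
gripper_width: 11.9
gripper_force: 15.0
time_s: 35.22
ee_pos: [480.7, 445.0, 84.9]
ee_rot: [180.0, 0.1, -3.2]
force: [-2.7, 0.0, 4.0]
gripper_width: 11.7
gripper_force: 15.0
time_s: 35.48
ee_pos: [480.7, 445.1, 84.9]
ee_rot: [180.0, 0.1, -8.0]
force: [-4.2, 0.1, 4.6]
gripper_width: 12.0
gripper_force: 15.0
[4.17501018e+01 3.14201579e+01 8.89764244e+01 9.66272625e-02
 5.96762939e+01 1.39690075e+02] [-0.04425179  0.99782829 -0.07594879]
```

```bash
python3 -m crank '[{"dx":0,"dy":0,"dz":0,"yaw":0},{"dx":0,"dy":0,"dz":0,"yaw":0},{"dx":0,"dy":0,"dz":0,"yaw":0},{"dx":0,"dy":0,"dz":0.02,"yaw":0},{"dx":0,"dy":0,"dz":0.025,"yaw":0},{"dx":0,"dy":0,"dz":0,"yaw":1},{"dx":0,"dy":0,"dz":0,"yaw":1},{"dx":0,"dy":0,"dz":0,"yaw":1},{"dx":0,"dy":0,"dz":0,"yaw":1},{"dx":0,"dy":0,"dz":0,"yaw":1}]' 0.5 | grep -E "ee_|force"
python3 -m crank '[{"dx":0,"dy":0,"dz":0,"yaw":1},{"dx":0,"dy":0,"dz":0,"yaw":1},{"dx":0,"dy":0,"dz":0,"yaw":1},{"dx":0,"dy":0,"dz":0,"yaw":1},{"dx":0,"dy":0,"dz":0,"yaw":1},{"dx":0,"dy":0,"dz":0,"yaw":1},{"dx":0,"dy":0,"dz":0,"yaw":1},{"dx":0,"dy":0,"dz":0,"yaw":1},{"dx":0,"dy":0,"dz":0,"yaw":1},{"dx":0,"dy":0,"dz":0,"yaw":1}]' | grep ee_rot
python3 -m crank '[{"dx":0,"dy":0,"dz":0,"yaw":1},{"dx":0,"dy":0,"dz":0,"yaw":1},{"dx":0,"dy":0,"dz":0,"yaw":1},{"dx":0,"dy":0,"dz":0,"yaw":1},{"dx":0,"dy":0,"dz":0,"yaw":1},{"dx":0,"dy":0,"dz":0,"yaw":1},{"dx":0,"dy":0,"dz":0,"yaw":1},{"dx":0,"dy":0,"dz":0,"yaw":1},{"dx":0,"dy":0,"dz":0,"yaw":1},{"dx":0,"dy":0,"dz":0,"yaw":1}]' | grep ee_rot
python3 -m crank '[{"dx":0,"dy":0,"dz":0,"yaw":1},{"dx":0,"dy":0,"dz":0,"yaw":1},{"dx":0,"dy":0,"dz":0,"yaw":1},{"dx":0,"dy":0,"dz":0,"yaw":1},{"dx":0,"dy":0,"dz":0,"yaw":1},{"dx":0,"dy":0,"dz":0,"yaw":1},{"dx":0,"dy":0,"dz":0,"yaw":1},{"dx":0,"dy":0,"dz":0,"yaw":1},{"dx":0,"dy":0,"dz":0,"yaw":1},{"dx":0,"dy":0,"dz":0,"yaw":1}]' | grep ee_rot
python3 -m crank '[{"dx":0,"dy":0,"dz":0,"yaw":1},{"dx":0,"dy":0,"dz":0,"yaw":0},{"dx":0,"dy":0,"dz":0,"yaw":0}]'
python3 - <<'E'
from h import *
bluewing()
E
```

```text
ee_pos: [482.3, 445.1, 121.9]
ee_rot: [-180.0, -0.1, 17.1]
force: [-0.0, -0.3, -0.6]
gripper_force: 0.0
ee_rot: [179.9, -0.1, 67.1]
ee_rot: [179.9, -0.0, 117.1]
ee_rot: [179.9, 0.1, 167.1]
time_s: 40.85
ee_pos: [482.0, 445.0, 121.2]
ee_rot: [180.0, 0.0, 171.9]
force: [0.0, 0.0, 0.4]
gripper_width: 45.4
gripper_force: 0.0
[ 255  207   35   46 1081] (467.6717224121094, 447.4796447753906) (20.336015701293945, 28.359018325805664) 170.54008
[264 256  17  25 351] (492.7819519042969, 443.823974609375) (9.998514175415039, 16.758440017700195) 171.86993
```

```bash
python3 -m crank '[{"dx":0,"dy":0,"dz":-0.02,"yaw":0},{"dx":0,"dy":0,"dz":-0.015,"yaw":0},{"dx":0,"dy":0,"dz":-0.01,"yaw":0},{"dx":0,"dy":0,"dz":0,"yaw":0}]' | grep ee_
python3 -m crank '[{"dx":0,"dy":0,"dz":0,"yaw":0},{"dx":0,"dy":0,"dz":0,"yaw":0},{"dx":0,"dy":0,"dz":0,"yaw":0},{"dx":0,"dy":0,"dz":0,"yaw":0},{"dx":0,"dy":0,"dz":0,"yaw":0}]' 0.05 15
python3 -m crank '[{"dx":0,"dy":0,"dz":0,"yaw":-1},{"dx":0,"dy":0,"dz":0,"yaw":-1},{"dx":0,"dy":0,"dz":0,"yaw":-1},{"dx":0,"dy":0,"dz":0,"yaw":-1},{"dx":0,"dy":0,"dz":0,"yaw":-1},{"dx":0,"dy":0,"dz":0,"yaw":-1},{"dx":0,"dy":0,"dz":0,"yaw":0}]'
python3 -m crank '[{"dx":0,"dy":0,"dz":0,"yaw":0},{"dx":0,"dy":0,"dz":0,"yaw":0},{"dx":0,"dy":0,"dz":0,"yaw":0},{"dx":0,"dy":0,"dz":0.04,"yaw":0},{"dx":0,"dy":0,"dz":0.04,"yaw":0},{"dx":0,"dy":0,"dz":0,"yaw":0}]' 0.5
```

```text
ee_pos: [481.3, 444.5, 83.3]
ee_rot: [-179.9, -0.1, 172.0]
time_s: 42.02
ee_pos: [481.9, 444.9, 84.8]
ee_rot: [180.0, 0.0, 172.0]
force: [-0.5, -0.1, 0.4]
gripper_width: 11.5
gripper_force: 15.0
time_s: 42.9
ee_pos: [481.7, 444.6, 84.8]
ee_rot: [-180.0, 0.0, 142.0]
force: [-0.1, -1.5, 2.4]
gripper_width: 11.7
gripper_force: 15.0
time_s: 43.65
ee_pos: [483.1, 446.1, 151.4]
ee_rot: [179.6, 0.1, 142.0]
force: [-0.5, 0.4, -1.1]
gripper_width: 45.6
gripper_force: 0.0
```

```bash
python3 -m crank '[{"dx":-0.0115,"dy":-0.0071,"dz":0,"yaw":1},{"dx":-0.0115,"dy":-0.0071,"dz":0,"yaw":1},{"dx":-0.0115,"dy":-0.0071,"dz":0,"yaw":1},{"dx":-0.0115,"dy":-0.0071,"dz":0,"yaw":1},{"dx":-0.0115,"dy":-0.0071,"dz":0,"yaw":1},{"dx":-0.0115,"dy":-0.0071,"dz":0,"yaw":1},{"dx":-0.0115,"dy":-0.0071,"dz":0,"yaw":1},{"dx":-0.0115,"dy":-0.0071,"dz":0,"yaw":1},{"dx":-0.0115,"dy":-0.0071,"dz":0,"yaw":1},{"dx":-0.0115,"dy":-0.0071,"dz":0,"yaw":1}]' | grep ee_
python3 -m crank '[{"dx":0,"dy":0,"dz":0,"yaw":1},{"dx":0,"dy":0,"dz":0,"yaw":1},{"dx":0,"dy":0,"dz":0,"yaw":1},{"dx":0,"dy":0,"dz":0,"yaw":1},{"dx":0,"dy":0,"dz":0,"yaw":0},{"dx":0,"dy":0,"dz":0,"yaw":0}]'
python3 - <<'E'
from h import *
print(handle())
E
```

```text
ee_pos: [388.9, 387.3, 147.1]
ee_rot: [-179.9, -0.1, -167.9]
time_s: 45.65
ee_pos: [389.5, 387.8, 147.9]
ee_rot: [-180.0, -0.1, -148.1]
force: [0.1, 0.5, 0.2]
gripper_width: 45.6
gripper_force: 0.0
((386.7774963378906, 386.3860168457031), (84.25924682617188, 19.50395393371582), np.float32(32.00527), [262, 158, 22, 92, 1842])
```

```bash
python3 -m crank '[{"dx":0,"dy":0,"dz":-0.05,"yaw":0},{"dx":0,"dy":0,"dz":-0.05,"yaw":0},{"dx":0,"dy":0,"dz":-0.035,"yaw":0},{"dx":0,"dy":0,"dz":-0.02,"yaw":0},{"dx":0,"dy":0,"dz":-0.014,"yaw":0},{"dx":0,"dy":0,"dz":0,"yaw":0},{"dx":0,"dy":0,"dz":0,"yaw":0}]'|grep ee_
python3 -m crank '[{"dx":0,"dy":0,"dz":0,"yaw":0},{"dx":0,"dy":0,"dz":0,"yaw":0},{"dx":0,"dy":0,"dz":0,"yaw":0},{"dx":0,"dy":0,"dz":0,"yaw":0},{"dx":0,"dy":0,"dz":0,"yaw":0}]' 0.15 40
python3 -m crank '[{"dx":-0.0042,"dy":-0.00265,"dz":0,"yaw":0},{"dx":-0.0042,"dy":-0.00265,"dz":0,"yaw":0}]'|grep -E "ee_pos|^force"
python3 -m crank '[{"dx":-0.0042,"dy":-0.00265,"dz":0,"yaw":0}]'|grep -E "ee_pos|^force"
python3 -m crank '[{"dx":-0.0042,"dy":-0.00265,"dz":0,"yaw":0}]'|grep -E "ee_pos|^force"
python3 -m crank '[{"dx":-0.0042,"dy":-0.00265,"dz":0,"yaw":0}]'|grep -E "ee_pos|^force"
python3 -m crank '[{"dx":-0.0042,"dy":-0.00265,"dz":0,"yaw":0}]'|grep -E "ee_pos|^force"
python3 -m crank '[{"dx":0,"dy":0,"dz":0,"yaw":0},{"dx":0,"dy":0,"dz":0,"yaw":0}]'
```

```text
ee_pos: [390.4, 388.6, 14.2]
ee_rot: [180.0, 0.1, -148.0]
time_s: 47.2
ee_pos: [389.9, 388.2, 13.6]
ee_rot: [180.0, 0.0, -148.0]
force: [0.2, -0.1, 4.5]
gripper_width: 19.8
gripper_force: 40.0
ee_pos: [385.9, 386.0, 13.7]
force: [7.8, 4.8, -4.5]
ee_pos: [382.5, 383.9, 13.7]
force: [8.6, 4.7, -1.2]
ee_pos: [379.1, 381.8, 13.7]
force: [6.1, 3.1, -5.6]
ee_pos: [375.8, 379.7, 13.6]
force: [8.6, 4.8, -1.8]
ee_pos: [372.4, 377.5, 13.7]
force: [6.4, 3.9, -4.7]
time_s: 48.2
ee_pos: [372.0, 377.2, 13.7]
ee_rot: [179.9, 0.4, -148.0]
force: [5.4, 2.5, -2.8]
gripper_width: 19.9
gripper_force: 40.0
```

Blue drags about 8.6 N, near the top of the window, and the wing angle agrees. I'll slide the blade back in, ease the nut about 25°, and draw it again.

```bash
python3 -m crank '[{"dx":0.0042,"dy":0.00265,"dz":0,"yaw":0},{"dx":0.0042,"dy":0.00265,"dz":0,"yaw":0},{"dx":0.0042,"dy":0.00265,"dz":0,"yaw":0},{"dx":0.0042,"dy":0.00265,"dz":0,"yaw":0},{"dx":0.0042,"dy":0.00265,"dz":0,"yaw":0},{"dx":0.0042,"dy":0.00265,"dz":0,"yaw":0},{"dx":0,"dy":0,"dz":0,"yaw":0}]'
python3 -m crank '[{"dx":0,"dy":0,"dz":0,"yaw":0},{"dx":0,"dy":0,"dz":0,"yaw":0},{"dx":0,"dy":0,"dz":0,"yaw":0},{"dx":0,"dy":0,"dz":0.03,"yaw":0},{"dx":0,"dy":0,"dz":0.04,"yaw":0},{"dx":0,"dy":0,"dz":0.05,"yaw":0},{"dx":0,"dy":0,"dz":0.026,"yaw":0}]' 0.5 |grep ee_
python3 -m crank '[{"dx":0.0115,"dy":0.0071,"dz":0,"yaw":-1},{"dx":0.0115,"dy":0.0071,"dz":0,"yaw":-1},{"dx":0.0115,"dy":0.0071,"dz":0,"yaw":-1},{"dx":0.0115,"dy":0.0071,"dz":0,"yaw":-1},{"dx":0.0115,"dy":0.0071,"dz":0,"yaw":-1},{"dx":0.0115,"dy":0.0071,"dz":0,"yaw":-1},{"dx":0.0115,"dy":0.0071,"dz":0,"yaw":-1},{"dx":0.0115,"dy":0.0071,"dz":0,"yaw":-1},{"dx":0.0115,"dy":0.0071,"dz":0,"yaw":-1},{"dx":0.0115,"dy":0.0071,"dz":0,"yaw":-1}]'|grep ee_
python3 -m crank '[{"dx":0,"dy":0,"dz":0,"yaw":-1},{"dx":0,"dy":0,"dz":0,"yaw":-1},{"dx":0,"dy":0,"dz":0,"yaw":-1},{"dx":0,"dy":0,"dz":0,"yaw":-1},{"dx":0,"dy":0,"dz":0,"yaw":0},{"dx":0,"dy":0,"dz":0,"yaw":0}]'
python3 - <<'E'
from h import *
bluewing();print(handle())
E
```

```text
time_s: 49.08
ee_pos: [378.3, 379.8, 12.9]
ee_rot: [-179.8, -1.7, -148.1]
force: [-23.4, -13.4, 27.5]
gripper_width: 20.1
gripper_force: 40.0
ee_pos: [390.8, 388.8, 132.2]
ee_rot: [180.0, 0.2, -148.0]
ee_pos: [482.4, 445.0, 129.7]
ee_rot: [-180.0, -0.0, 161.8]
time_s: 51.95
ee_pos: [481.9, 444.8, 129.9]
ee_rot: [-180.0, 0.0, 142.0]
force: [-0.1, -0.6, -0.6]
gripper_width: 45.5
gripper_force: 0.0
[ 255  204   34   70 1304] (478.1606750488281, 448.06585693359375) (20.625120162963867, 46.86186981201172) 142.25333
[530 215  19  22 296] (606.9338989257812, 623.8114624023438) (25.345857620239258, 15.225543975830078) 36.157215
((375.8700256347656, 382.69903564453125), (81.90831756591797, 24.01492691040039), np.float32(31.99381), [97, 142, 87, 49, 2188])
```

```bash
python3 -m crank '[{"dx":0,"dy":0,"dz":-0.02,"yaw":0},{"dx":0,"dy":0,"dz":-0.02,"yaw":0},{"dx":0,"dy":0,"dz":-0.017,"yaw":0},{"dx":0,"dy":0,"dz":0,"yaw":0}]' | grep ee_
python3 -m crank '[{"dx":0,"dy":0,"dz":0,"yaw":0},{"dx":0,"dy":0,"dz":0,"yaw":0},{"dx":0,"dy":0,"dz":0,"yaw":0},{"dx":0,"dy":0,"dz":0,"yaw":0},{"dx":0,"dy":0,"dz":0,"yaw":0}]' 0.05 15
python3 -m crank '[{"dx":0,"dy":0,"dz":0,"yaw":1},{"dx":0,"dy":0,"dz":0,"yaw":1},{"dx":0,"dy":0,"dz":0,"yaw":1},{"dx":0,"dy":0,"dz":0,"yaw":1},{"dx":0,"dy":0,"dz":0,"yaw":1},{"dx":0,"dy":0,"dz":0,"yaw":0}]'
python3 -m crank '[{"dx":0,"dy":0,"dz":0,"yaw":0},{"dx":0,"dy":0,"dz":0,"yaw":0},{"dx":0,"dy":0,"dz":0,"yaw":0},{"dx":0,"dy":0,"dz":0.04,"yaw":0},{"dx":0,"dy":0,"dz":0.04,"yaw":0}]' 0.5 | grep ee_
python3 -m crank '[{"dx":-0.0127,"dy":-0.0079,"dz":0,"yaw":1},{"dx":-0.0127,"dy":-0.0079,"dz":0,"yaw":1},{"dx":-0.0127,"dy":-0.0079,"dz":0,"yaw":1},{"dx":-0.0127,"dy":-0.0079,"dz":0,"yaw":1},{"dx":-0.0127,"dy":-0.0079,"dz":0,"yaw":1},{"dx":-0.0127,"dy":-0.0079,"dz":0,"yaw":1},{"dx":-0.0127,"dy":-0.0079,"dz":0,"yaw":1},{"dx":-0.0127,"dy":-0.0079,"dz":0,"yaw":1},{"dx":-0.0127,"dy":-0.0079,"dz":0,"yaw":1},{"dx":-0.0127,"dy":-0.0079,"dz":0,"yaw":0}]'|grep ee_
python3 -m crank '[{"dx":0,"dy":0,"dz":0,"yaw":0},{"dx":0,"dy":0,"dz":0,"yaw":0},{"dx":0,"dy":0,"dz":0,"yaw":0}]'
python3 - <<'E'
from h import *
print(handle())
E
```

```text
ee_pos: [480.9, 444.1, 82.4]
ee_rot: [-179.8, -0.0, 142.0]
time_s: 53.18
ee_pos: [481.7, 444.7, 84.9]
ee_rot: [-180.0, 0.0, 142.0]
force: [-0.4, -1.0, 2.4]
gripper_width: 12.0
gripper_force: 15.0
time_s: 53.92
ee_pos: [481.8, 444.9, 85.0]
ee_rot: [180.0, 0.0, 166.9]
force: [-2.0, -1.0, 3.0]
gripper_width: 11.9
gripper_force: 15.0
ee_pos: [481.7, 444.7, 148.8]
ee_rot: [-180.0, -0.0, 167.0]
ee_pos: [379.8, 381.4, 148.5]
ee_rot: [180.0, 0.0, -148.1]
time_s: 56.18
ee_pos: [380.6, 381.9, 148.5]
ee_rot: [180.0, 0.0, -148.1]
force: [-0.4, 0.7, -0.4]
gripper_width: 45.6
gripper_force: 0.0
((374.6568908691406, 377.5289611816406), (83.80339813232422, 19.450969696044922), np.float32(32.00578), [261, 153, 22, 92, 1852])
```

```bash
python3 -m crank '[{"dx":-0.003,"dy":-0.0023,"dz":-0.05,"yaw":0},{"dx":0,"dy":0,"dz":-0.05,"yaw":0},{"dx":0,"dy":0,"dz":-0.035,"yaw":0},{"dx":0,"dy":0,"dz":-0.02,"yaw":0},{"dx":0,"dy":0,"dz":-0.0135,"yaw":0},{"dx":0,"dy":0,"dz":0,"yaw":0},{"dx":0,"dy":0,"dz":0,"yaw":0}]'|grep ee_
python3 -m crank '[{"dx":0,"dy":0,"dz":0,"yaw":0},{"dx":0,"dy":0,"dz":0,"yaw":0},{"dx":0,"dy":0,"dz":0,"yaw":0},{"dx":0,"dy":0,"dz":0,"yaw":0},{"dx":0,"dy":0,"dz":0,"yaw":0}]' 0.15 40
python3 -m crank '[{"dx":-0.0032,"dy":-0.002,"dz":0,"yaw":0}]'|grep -E "^force"
python3 -m crank '[{"dx":-0.0032,"dy":-0.002,"dz":0,"yaw":0}]'|grep -E "^force"
python3 -m crank '[{"dx":-0.0032,"dy":-0.002,"dz":0,"yaw":0}]'|grep -E "^force"
python3 -m crank '[{"dx":-0.0032,"dy":-0.002,"dz":0,"yaw":0}]'|grep -E "^force"
python3 -m crank '[{"dx":-0.0032,"dy":-0.002,"dz":0,"yaw":0}]'|grep -E "^force"
python3 -m crank '[{"dx":-0.0032,"dy":-0.002,"dz":0,"yaw":0}]'|grep -E "ee_pos|^force"
```

```text
ee_pos: [378.4, 380.4, 14.6]
ee_rot: [180.0, 0.1, -148.0]
time_s: 57.72
ee_pos: [377.9, 379.9, 14.0]
ee_rot: [180.0, 0.0, -148.0]
force: [-0.3, -1.3, 3.6]
gripper_width: 19.6
gripper_force: 40.0
force: [5.9, 1.8, -0.2]
force: [4.8, 3.3, -5.4]
force: [8.9, 4.7, 0.1]
force: [4.9, 4.5, -2.9]
force: [6.0, 3.0, -4.7]
ee_pos: [364.8, 372.3, 14.0]
force: [8.5, 5.8, 0.9]
```

Mean drag is now about 7.5 N, with steady sliding. The wing angles put red at about 3.8 rad and blue at about 3.9 rad, both inside the window. Drawing fully out and returning to the tray.

```bash
python3 -m crank '[{"dx":-0.0085,"dy":-0.0053,"dz":0,"yaw":0},{"dx":-0.0085,"dy":-0.0053,"dz":0,"yaw":0},{"dx":-0.0085,"dy":-0.0053,"dz":0,"yaw":0},{"dx":-0.0085,"dy":-0.0053,"dz":0,"yaw":0},{"dx":-0.0085,"dy":-0.0053,"dz":0,"yaw":0},{"dx":-0.0085,"dy":-0.0053,"dz":0,"yaw":0},{"dx":0,"dy":0,"dz":0.03,"yaw":0},{"dx":0,"dy":0,"dz":0.05,"yaw":0},{"dx":0,"dy":0,"dz":0.045,"yaw":0},{"dx":0,"dy":0,"dz":0,"yaw":0}]'
python3 -m crank '[{"dx":0.016,"dy":-0.032,"dz":0,"yaw":0},{"dx":0.016,"dy":-0.032,"dz":0,"yaw":0},{"dx":0.016,"dy":-0.032,"dz":0,"yaw":0},{"dx":0.016,"dy":-0.032,"dz":0,"yaw":0},{"dx":0.016,"dy":-0.032,"dz":0,"yaw":0},{"dx":0.016,"dy":-0.032,"dz":0,"yaw":0},{"dx":0.016,"dy":-0.032,"dz":0,"yaw":0},{"dx":0.016,"dy":-0.032,"dz":0,"yaw":0},{"dx":0.016,"dy":-0.032,"dz":0,"yaw":0},{"dx":0.016,"dy":-0.032,"dz":0,"yaw":0}]'|grep -E "ee_|width"
python3 -m crank '[{"dx":0.0101,"dy":-0.0207,"dz":0,"yaw":0},{"dx":0.0101,"dy":-0.0207,"dz":0,"yaw":0},{"dx":0.0101,"dy":-0.0207,"dz":0,"yaw":0},{"dx":0.0101,"dy":-0.0207,"dz":0,"yaw":0},{"dx":0.0101,"dy":-0.0207,"dz":0,"yaw":0},{"dx":0.0101,"dy":-0.0207,"dz":0,"yaw":0},{"dx":0,"dy":0,"dz":0,"yaw":0},{"dx":0,"dy":0,"dz":0,"yaw":0}]'
python3 - <<'E'
from h import *
print(handle(zt=telemetry.state()['ee_pos'][2]-13.7+32));bluewing("top")
im=eyes.grab_frame("wrist")[:,:,::-1];cv2.imwrite("pics/hold.png",im)
E
```

```text
time_s: 59.72
ee_pos: [321.0, 344.4, 114.8]
ee_rot: [180.0, 0.0, -148.0]
force: [-0.5, 0.2, -1.2]
gripper_width: 19.7
gripper_force: 40.0
ee_pos: [447.0, 87.5, 111.2]
ee_rot: [179.8, -0.4, -148.0]
gripper_width: 19.6
time_s: 61.98
ee_pos: [497.8, -10.5, 113.6]
ee_rot: [180.0, -0.0, -148.0]
force: [-0.2, -0.2, -0.0]
gripper_width: 20.0
gripper_force: 40.0
((479.27667236328125, -22.46121597290039), (55.080718994140625, 19.850494384765625), np.float32(33.291004), [252, 185, 41, 107, 4196])
```

```bash
python3 -m crank '[{"dx":0,"dy":0,"dz":-0.04,"yaw":0},{"dx":0,"dy":0,"dz":-0.04,"yaw":0},{"dx":0,"dy":0,"dz":-0.02,"yaw":0},{"dx":0,"dy":0,"dz":-0.012,"yaw":0},{"dx":0,"dy":0,"dz":-0.0075,"yaw":0},{"dx":0,"dy":0,"dz":0,"yaw":0},{"dx":0,"dy":0,"dz":0,"yaw":0}]'
python3 -m crank '[{"dx":0,"dy":0,"dz":0,"yaw":0},{"dx":0,"dy":0,"dz":0,"yaw":0},{"dx":0,"dy":0,"dz":0,"yaw":0},{"dx":0,"dy":0,"dz":0.02,"yaw":0},{"dx":0,"dy":0,"dz":0.05,"yaw":0},{"dx":0,"dy":0,"dz":0.06,"yaw":0},{"dx":-0.05,"dy":0.07,"dz":0.05,"yaw":0},{"dx":-0.07,"dy":0.07,"dz":0.03,"yaw":0},{"dx":-0.07,"dy":0.07,"dz":0,"yaw":0},{"dx":0,"dy":0,"dz":0,"yaw":0}]' 0.4
python3 - <<'E'
from h import *
grab("top","end.png",(150,80,450,305),2.6)
E
```

```text
time_s: 63.0
ee_pos: [498.5, -10.6, 18.6]
ee_rot: [-180.0, 0.1, -148.0]
force: [-0.0, -0.2, -0.5]
gripper_width: 19.9
gripper_force: 40.0
time_s: 64.25
ee_pos: [377.2, 121.7, 171.9]
ee_rot: [180.0, -0.0, -147.7]
force: [0.1, -1.0, -1.1]
gripper_width: 36.7
gripper_force: 0.0
```

View pics/end.png

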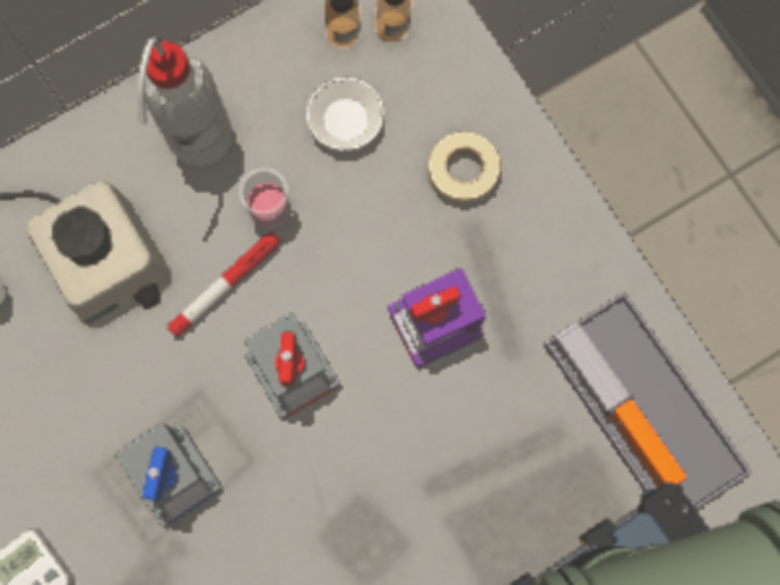

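The feeler now sits close to the tray's left edge, with its nose at (567,335). The end of the handle is hidden by the arm. Measuring it.

```bash
python3 -m crank '[{"dx":-0.02,"dy":0.07,"dz":0,"yaw":0},{"dx":0,"dy":0.07,"dz":0,"yaw":0},{"dx":0,"dy":0.07,"dz":0,"yaw":0},{"dx":0,"dy":0,"dz":0,"yaw":0}]'|grep ee_
python3 - <<'E'
from h import *
print(handle(36,"top"))
im=cv2.imread("pics/end.png")
f=lambda u,v,z:at("top",150+u/2.6,80+v/2.6,z)
T=[f(548,345,12),f(625,297,12),f(747,468,12)];print(T)
for p in((558,342),(580,325),(567,333)):print(f(*p,25))
c=np.array([537,12]);u=np.array([np.cos(np.radians(31.5)),np.sin(np.radians(31.5))]);n=np.array([-u[1],u[0]])
for p in T+[f(567,333,25),np.array(handle(36,"top")[0])]: d=p[:2]-c;print(round(d@u,1),round(d@n,1))
E
```

```text
ee_pos: [365.8, 290.6, 171.4]
ee_rot: [180.0, 0.1, -147.9]
((502.01751708984375, 17.917936325073242), (83.55269622802734, 22.604894638061523), np.float32(31.759487), [387, 234, 26, 34, 342])
[array([597.7,  97.1,  12. ]), array([641.6,  23.2,  12. ]), array([480.6, -75.7,  12. ])]
[597.9  90.   25. ]
[613.3  69.1  25. ]
[606.1  81.3  25. ]
96.2 40.8
95.0 -45.1
-93.9 -45.3
95.1 23.0
-26.7 23.5
```

The feeler was knocked about 3 cm aside in the tray, and its nose now reaches the end rim. I'll pick it up again and re-seat it.

```bash
python3 -m crank '[{"dx":0.0214,"dy":-0.0428,"dz":0,"yaw":0},{"dx":0.0214,"dy":-0.0428,"dz":0,"yaw":0},{"dx":0.0214,"dy":-0.0428,"dz":0,"yaw":0},{"dx":0.0214,"dy":-0.0428,"dz":0,"yaw":0},{"dx":0.0214,"dy":-0.0428,"dz":0,"yaw":0},{"dx":0.0214,"dy":-0.0428,"dz":0,"yaw":0},{"dx":0.0214,"dy":-0.0428,"dz":0,"yaw":0},{"dx":0.0214,"dy":-0.0428,"dz":-0.02,"yaw":0},{"dx":0,"dy":0,"dz":0,"yaw":0},{"dx":0,"dy":0,"dz":0,"yaw":0}]' 0.5
python3 - <<'E'
from h import *
s=telemetry.state();print(s['ee_pos'],s['ee_rot'])
print(handle(36))
E
```

```text
time_s: 66.15
ee_pos: [500.5, 12.9, 155.7]
ee_rot: [180.0, -0.0, -148.2]
force: [-0.3, 0.6, -0.1]
gripper_width: 45.6
gripper_force: 0.0
[500.52004494  12.94312006 155.67134316] [ 1.79960493e+02 -3.32142643e-02 -1.48163546e+02]
((501.328857421875, 15.033967971801758), (84.07694244384766, 19.845714569091797), np.float32(31.866177), [263, 163, 22, 90, 1822])
```

```bash
python3 -m crank '[{"dx":0.0038,"dy":0.0049,"dz":-0.05,"yaw":0},{"dx":0,"dy":0,"dz":-0.05,"yaw":0},{"dx":0,"dy":0,"dz":-0.035,"yaw":0},{"dx":0,"dy":0,"dz":-0.02,"yaw":0},{"dx":0,"dy":0,"dz":-0.011,"yaw":0},{"dx":0,"dy":0,"dz":0,"yaw":0},{"dx":0,"dy":0,"dz":0,"yaw":0}]'
python3 -m crank '[{"dx":0,"dy":0,"dz":0,"yaw":0},{"dx":0,"dy":0,"dz":0,"yaw":0},{"dx":0,"dy":0,"dz":0,"yaw":0},{"dx":0,"dy":0,"dz":0,"yaw":0},{"dx":0,"dy":0,"dz":0,"yaw":0}]' 0.15 40
python3 -m crank '[{"dx":0,"dy":0,"dz":0.015,"yaw":0},{"dx":0,"dy":0,"dz":0.015,"yaw":0},{"dx":-0.0006,"dy":-0.016,"dz":0,"yaw":0},{"dx":-0.0006,"dy":-0.0155,"dz":0,"yaw":0},{"dx":0,"dy":0,"dz":0,"yaw":0},{"dx":0,"dy":0,"dz":-0.015,"yaw":0},{"dx":0,"dy":0,"dz":-0.01,"yaw":0},{"dx":0,"dy":0,"dz":-0.005,"yaw":0},{"dx":0,"dy":0,"dz":0,"yaw":0},{"dx":0,"dy":0,"dz":0,"yaw":0}]'
```

```text
time_s: 67.08
ee_pos: [504.8, 18.0, 23.7]
ee_rot: [-180.0, 0.1, -148.0]
force: [0.7, -0.4, -0.4]
gripper_width: 45.4
gripper_force: 0.0
time_s: 67.7
ee_pos: [504.4, 17.8, 23.1]
ee_rot: [-180.0, 0.0, -148.0]
force: [-0.3, -0.4, 3.4]
gripper_width: 19.9
gripper_force: 40.0
time_s: 68.95
ee_pos: [502.3, -7.1, 23.1]
ee_rot: [179.9, -0.1, -148.0]
force: [-3.1, 0.5, 6.7]
gripper_width: 20.0
gripper_force: 40.0
```

Release, straight up, withdraw, then check by code.

```bash
python3 -m crank '[{"dx":0,"dy":0,"dz":0,"yaw":0},{"dx":0,"dy":0,"dz":0,"yaw":0},{"dx":0,"dy":0,"dz":0,"yaw":0},{"dx":0,"dy":0,"dz":0.02,"yaw":0},{"dx":0,"dy":0,"dz":0.05,"yaw":0},{"dx":0,"dy":0,"dz":0.06,"yaw":0},{"dx":-0.04,"dy":0.05,"dz":0.03,"yaw":0},{"dx":-0.04,"dy":0.06,"dz":0.02,"yaw":0},{"dx":-0.04,"dy":0.06,"dz":0,"yaw":0},{"dx":-0.04,"dy":0.06,"dz":0,"yaw":0}]' 0.4
python3 -m crank '[{"dx":0,"dy":0.07,"dz":0,"yaw":0},{"dx":0,"dy":0.07,"dz":0,"yaw":0},{"dx":0,"dy":0.03,"dz":0,"yaw":0},{"dx":0,"dy":0,"dz":0,"yaw":0},{"dx":0,"dy":0,"dz":0,"yaw":0}]'
python3 - <<'E'
from h import *
h=handle(36,"top");print(h)
c=np.array([537,12]);u=np.array([np.cos(np.radians(31.5)),np.sin(np.radians(31.5))]);n=np.array([-u[1],u[0]])
d=np.array(h[0])-c;print("along",d@u,"lat",d@n,"nose",d@u+127.5, telemetry.state()['time_s'])
E
```

```text
time_s: 70.2
ee_pos: [374.3, 178.0, 167.2]
ee_rot: [180.0, 0.1, -148.1]
force: [1.1, 0.4, 0.0]
gripper_width: 36.6
gripper_force: 0.0
time_s: 70.82
ee_pos: [374.9, 311.8, 166.6]
ee_rot: [-180.0, -0.1, -148.0]
force: [-0.1, 0.2, -0.1]
gripper_width: 37.0
gripper_force: 0.0
((499.8799743652344, -5.9191436767578125), (83.20513153076172, 23.697935104370117), np.float32(31.783682), [397, 235, 27, 33, 349])
along -41.0127516100995 lat 4.116578506748892 nose 86.4872483899005 70.875
```

```bash
python3 -c "
from workcell import ticket
print(ticket.job_done())"
```

```text
the job is handed in; nothing more can be done
None
```

The red and blue presses are set and the job is handed in; there was no yellow press. Estimated nut settings are about 3.8 rad (red) and 3.9 rad (blue), inferred from wing angle and drag force; blue was first too tight, so I eased it back about 25° and re-drew the blade. The feeler was knocked about 3 cm aside after I first laid it down, so I re-laid it flat in the tray, nose the same way as before.

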